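# Assemble the flow-chip holder in its stepped cradle

### The job

Assemble the chip holder: gently lower the short black glass chip carrier onto the floor of the stepped cradle without dropping it in, then lay the white spacer frame on the steps above it, then the long blue cover on the top steps, each lying flat and lengthwise in the cradle. Then swing both keeper bars in by their red knobs, fully shut over the ends of the cover. Leave the screw tub, the bottle and the timer where they stand.

Things in the scene. Friction and masses are not known exactly. Their poses are not given: they have to be found in the camera images.
- holder: stepped metal cradle fixed to the table, 90 x 176 mm at the foot, long along its y axis; origin at the centre of its underside, on the table. Seated in it, the three parts lie at holder x = y = 0, along holder y, their centres 15, 29 and 43 mm above the table; the cover's top is then at 50 mm. A part laid in blocks the shorter ones under it; a shut keeper bar blocks the nest
- nest_floor (a point): middle of the nest's floor, 8 mm above the table, axes as the holder's. Floor 78 mm long (y); at both ends first steps 22 mm above the table (100 mm between the walls behind them), then top steps at 36 mm (122 mm between the end blocks, which are 50 mm high)
- nest_top (a point): 50 mm above the table over the middle of the nest, level with the end blocks and a seated cover's top. Side cheeks 52 mm apart (x), 46 mm high, guide the parts at 24 to 61 mm from the middle along y; the 48 mm between them is open on both sides, above the 8 mm foot, for the fingers. Keeper bars, 8 mm thick, pass 2 mm above the cover
- chip_carrier_c (a point): centre of the black chip carrier, a framed glass plate (goes lowest); 70 mm long (along its y axis), 44 mm wide (x), 14 mm thick (z), this point 7 mm above its underside; lies flat on the table at the start; grasp it from above across the 44 mm width at the middle of its length; either end may lead; the parts' starting places are swapped at random
- spacer_c (a point): centre of the white spacer, an open rectangular frame (goes in the middle); 92 mm long (along its y axis), 44 mm wide (x), 14 mm thick (z), this point 7 mm above its underside; lies flat on the table at the start; grasp it from above across the 44 mm width at the middle of its length; either end may lead; the parts' starting places are swapped at random
- cover_c (a point): centre of the blue cover with a clear window (goes on top); 114 mm long (along its y axis), 44 mm wide (x), 14 mm thick (z), this point 7 mm above its underside; lies flat on the table at the start; grasp it from above across the 44 mm width at the middle of its length; either end may lead; the parts' starting places are swapped at random
- keeper_l (a joint): angle of the left (+y of the holder) keeper bar about its upright pivot: 0 = shut (bar lies lengthwise over the end of the cover, at its stop), about 1.25 to 1.8 at the start = swung out to the holder's -x side, clear of the nest; stop at 2.0; stays where it is left, turns with about 1 N at the knob
- keeper_l_knob (a point): middle of the upright red knob near the free end of the left (+y of the holder) keeper bar; knob 16 mm diameter, 30 mm tall, this point 15 mm below its top; it stands 42 mm from the pivot and 77 mm above the table; when shut it is at holder x = 0, y = +30 mm
- keeper_l_pivot (a point): point on the pivot axis (vertical) of the left (+y of the holder) keeper bar, level with the middle of its knob, at holder x = 0, y = +72 mm
- keeper_r (a joint): angle of the right (-y of the holder) keeper bar about its upright pivot: 0 = shut (bar lies lengthwise over the end of the cover, at its stop), about 1.25 to 1.8 at the start = swung out to the holder's -x side, clear of the nest; stop at 2.0; stays where it is left, turns with about 1 N at the knob
- keeper_r_knob (a point): middle of the upright red knob near the free end of the right (-y of the holder) keeper bar; knob 16 mm diameter, 30 mm tall, this point 15 mm below its top; it stands 42 mm from the pivot and 77 mm above the table; when shut it is at holder x = 0, y = -30 mm
- keeper_r_pivot (a point): point on the pivot axis (vertical) of the right (-y of the holder) keeper bar, level with the middle of its knob, at holder x = 0, y = -72 mm
- chip_carrier: the black chip carrier, origin at the centre of its underside
- spacer: the white spacer, origin at the centre of its underside
- cover: the blue cover, origin at the centre of its underside
- tub_c (a point): centre of a bystander: open white tub of screws, 60 mm diameter, 34 mm tall; leave it where it stands
- oil_c (a point): centre of a bystander: small bottle with black cap, 28 mm diameter, 66 mm tall, upright; leave it where it stands
- timer_c (a point): centre of a bystander: white timer, 56 x 66 x 16 mm; leave it where it stands
Not all that is in view belongs to the job. Of the things that look like the chip_carrier, the larger one is meant.

How it is judged:
By the outcome, as a careful person would: the job done as asked, in the order asked, and still so for the second after the job is handed in, with the robot touching nothing.
It also fails if it takes over 72 s, if anything falls off the work surface, if the arm or the gripper's body presses on something with over 40 N, if the wrist force passes 120 N, or if a joint passes its speed limit or range.

### The arm

A 7-joint arm with a two-finger parallel gripper is mounted at the origin on a cart in front of the work surface, level with it; the furniture and walls round the work are solid. World frame = base frame: x ahead of the robot, y to its left, z up, the work surface at z = 0. Lengths are in mm, angles in degrees, forces in N, time in s.
With the tool pointing down it reaches from about 400 to 925 mm from the base axis. Payload 4.1 kg.
Tool frame: the origin (TCP) lies midway between the tips of the shut fingers; the grasp point (between the pads) lies 19 mm behind it; z points along the fingers, y is the line along which they close (so a half turn about z gives the same grasp; the last joint's range is limited). The gripper opens to 85 mm and grips with 20 to 120 N. Pads are 22 mm wide; open, the fingers measure 114 mm over their backs; the gripper's body (76 mm by 85 mm) begins 54 mm behind the grasp point. The pads swing forward as they close: fully open they stand 13 mm farther back than shut.
Start: joints at [-74.255, 22.827, 2.584, 88.041, -1.071, 69.15, -2.905], TCP at [237.333, 605.158, 231.347] pointing down, gripper open.
Joint ranges: [-161.44, 161.44], [-28.35, 127.94], [-78.24, 83.42], [0, 140.83], [-78.03, 258.03], [13.02, 114.36], [-168.23, 168.23]. Speed limits (degrees/s): [147.25, 147.25, 180, 180, 180, 180, 180].

### API

Orientations are given as a 3x3 rotation matrix whose columns are the frame's x, y, z axes.
In Python, from cell import bot, vision, workorder gives the robot as it stands.
- The arm moves only by the tool servo_tool, never from a script. Its argument "steps" is a list of rows, each a list of 7 numbers: the shift along the world's x, y, z scaled (see below), then the turn, a rotation vector about the world's x, y, z scaled (see below), then the closure, from -1 (fully open) to 1 (shut). In form: [[tx, ty, tz, rx, ry, rz, jaw], ...]. A call has exactly 8 rows; each row is the pose to reach, as a shift and turn from the pose commanded when the call began; what a row does not reach only later rows make up. The controller multiplies each number of a shift by 10 cm and each number of a turn by 120 degrees. A row lasts 1/12 s, in which the tool goes at most 41.7 mm and 7.16 degrees, less where a joint would pass 70% of its speed; a pose out of reach is approached as far as the arm can. A call with a number of a shift or a turn outside -1 to 1 is refused whole. A call with a gripper value outside its range is refused whole. The fingers move at their own pace and stop on an object; "grip_force" is the grip in N (left out, the last holds). Time passes only in rows, so rows that repeat a pose let the fingers close, or fill a call up. It gives the time, the measured TCP pose, the force, the opening and the grip force at its end, in the units of the state.
- bot.read_state(): the state, without advancing time (a new reading comes with each control period).
- vision.get_image(name): name is "side" or "top"; returns (picture, depth): 384x512x3 uint8, blue, green, red; 384x512 float32, mm along the optical axis (not along the pixel's ray), 0 where there is no reading.
- vision.calibration(name): a dict with "intrinsics" (3x3 intrinsics, pixels), "pose" (4x4, takes a point from camera to world coordinates). Camera axes: x right, y down, z forward; pixel columns grow to the right and rows downward; lengths in mm; the calibration is good to about 2 mm. A picture is of the moment at which its call begins. calibration takes no time and is no camera call.
- workorder.hand_in(): hands the job in; it is judged then, once.
The state is a dict: "t": time; "joint_positions": joint angles; "qd": joint speeds; "effort": joint torques, N m; "ee_pos": TCP position; "ee_rot": TCP orientation; "ft_force": force on the tool from outside, world axes, zero at the start; "wrist_torque": the same for the moment, N m; "gripper_width": finger opening in mm; "grasp_force": force on a finger pad.
Only numpy, scipy, OpenCV 4.12 (cv2) and the standard library are available. Lean on these libraries where they do the work, as an engineer would, in place of code of your own. Each camera call takes 0.05 s, during which the arm holds its last target. There are 200 camera calls.

## Working session

There is one attempt and no reset: what is moved stays moved. The work goes in short steps, Python scripts to look and compute and a tool call to move; the robot and the scene stay as the last step left them, time stands still between calls to the robot, and variables do not carry over. Pictures are saved under pics/ and viewed, at most 12 in all, crops included, and the job is handed in when it is done.

Besides the shell and the picture viewer there is one more tool, called after ">>>" by a JSON object that holds its "op" and its "data", one argument or row to a line. servo_tool: Moves the arm, as the interface text tells. Its arguments: {"type":"object","properties":{"steps":{"type":"array","items":{"type":"array","items":{"type":"number"}}},"grip_force":{"type":"number"}},"required":["steps"]}

```bash
ls; mkdir -p pics
python3 - <<'E'
from cell import bot, vision
import cv2,numpy as np
np.set_printoptions(suppress=True,precision=2)
for n in("side","top"):
    p,d=vision.get_image(n); cv2.imwrite(f"pics/{n}0.png",p); np.savez(f"{n}0.npz",p=p,d=d)
    c=vision.calibration(n); print(n,c["intrinsics"],c["pose"])
s=bot.read_state(); print(s["t"],s["ee_pos"],s["ee_rot"],s["gripper_width"],s["ft_force"])
E
```

```text
pics
side [[453.75   0.   251.84]
 [  0.   453.75 193.43]
 [  0.     0.     1.  ]] [[   0.8     0.47   -0.37 1018.1 ]
 [   0.59   -0.65    0.48 -588.14]
 [  -0.02   -0.6    -0.8  1075.62]
 [   0.      0.      0.      1.  ]]
top [[371.1    0.   255.87]
 [  0.   371.1  199.28]
 [  0.     0.     1.  ]] [[ -0.01  -0.97   0.22 354.06]
 [ -1.     0.01  -0.01  -8.36]
 [  0.    -0.22  -0.97 892.93]
 [  0.     0.     0.     1.  ]]
0.1 [237.12 604.59 230.37] [[-0.93  0.37 -0.  ]
 [ 0.37  0.93 -0.  ]
 [-0.   -0.   -1.  ]] 85.26117454130411 [-1.   -0.76 -0.14]
```

View pics/top0.png

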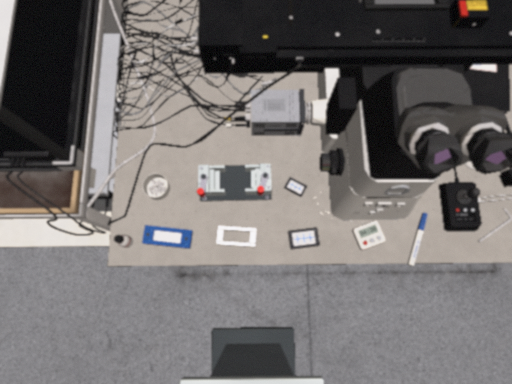

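View pics/side0.png

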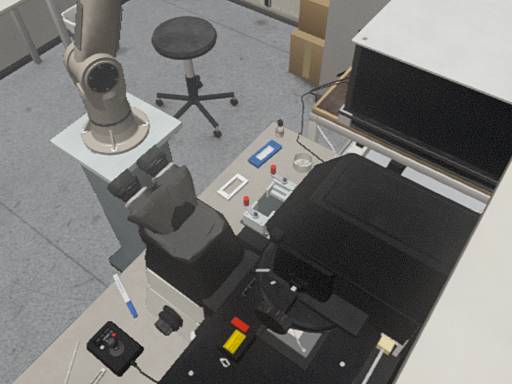

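The top view shows two carrier-like things: the small plate at (295,186) and the larger one at (304,238). The spacer is at (237,236), the cover at (168,237), the holder at (235,182) and its knobs at (200,191) and (261,189). I'll check the choice in one close crop.

Run:
```python
import cv2,numpy as np
p=np.load("top0.npz")["p"]
c=p[145:265,105:405]
cv2.imwrite("pics/crop1.png",cv2.resize(c,None,fx=2.66,fy=2.66,interpolation=cv2.INTER_CUBIC))
```

```text
(no output)
```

View pics/crop1.png

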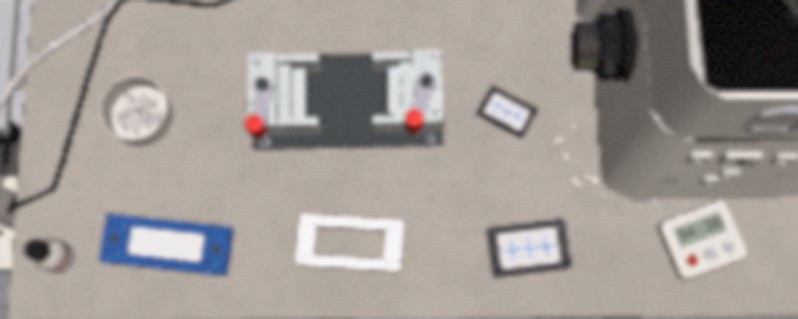

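```bash
cat > h.py <<'E'
import cv2,numpy as np
from cell import bot, vision
np.set_printoptions(suppress=True,precision=1)
def ray(n,uv,z):
    c=vision.calibration(n);K=c["intrinsics"];T=c["pose"]
    uv=np.atleast_2d(uv).astype(float)
    d=np.c_[uv,np.ones(len(uv))]@np.linalg.inv(K).T@T[:3,:3].T
    o=T[:3,3]; return o+d*((z-o[2])/d[:,2])[:,None]
def rect(P):  # P Nx2 world -> centre, long, short, angle of long axis from +y in deg
    (c,s,a)=cv2.minAreaRect(P[:,:2].astype(np.float32))
    b=cv2.boxPoints((c,s,a)); e=[b[1]-b[0],b[2]-b[1]]; e=max(e,key=np.linalg.norm)
    if e[1]<0:e=-e
    return np.array(c),max(s),min(s),np.degrees(np.arctan2(-e[0],e[1]))
def up(p,box,k=4):
    x0,y0,x1,y1=box
    return cv2.resize(p[y0:y1,x0:x1],None,fx=k,fy=k,interpolation=cv2.INTER_CUBIC)
def big(m):
    cs,_=cv2.findContours(m.astype(np.uint8),cv2.RETR_EXTERNAL,cv2.CHAIN_APPROX_NONE)
    return max(cs,key=cv2.contourArea)[:,0,:]
def px(c,box,k=4): return (c+.5)/k-.5+np.array(box[:2])
def cloud(n,d):
    v,u=np.indices(d.shape);c=vision.calibration(n);K=c["intrinsics"];T=c["pose"]
    P=np.dstack([(u-K[0,2])/K[0,0]*d,(v-K[1,2])/K[1,1]*d,d])
    return P@T[:3,:3].T+T[:3,3]
E
python3 - <<'E'
from h import *
f=np.load("top0.npz");p=f["p"];d=f["d"];W=cloud("top",d)
for nm,u,v in[("table",270,215),("carrier",304,238),("small",295,186),("spacerbar",222,236),("cover",148,237),("floor",235,182),("tub",157,187),("oil",118,240),("timer",369,235),("scope",350,205),("scope2",332,160),("cam",280,115),("shelf",100,200),("tableL",125,210),("knobL",200,191),("knobR",261,189)]:
    print(nm,W[v,u])
def meas(nm,box,fn,z):
    a=up(p,box);m=fn(a.astype(int));c=px(big(m),box);print(nm,*rect(ray("top",c,z)))
hsv=lambda a:cv2.cvtColor(a.astype(np.uint8),cv2.COLOR_BGR2HSV).astype(int)
meas("cover",(138,220,198,255),lambda a:hsv(a)[...,1]>130,14)
a=up(p,(138,220,198,255));
meas("spacer",(210,218,264,254),lambda a:a.min(2)>185,14)
meas("carrier",(282,222,328,256),lambda a:a.max(2)<110,14)
meas("small",(282,174,312,199),lambda a:a.max(2)<110,5)
for nm,b in[("kL",(190,180,212,200)),("kR",(250,178,272,200))]:
    a=up(p,b).astype(int);m=(a[...,2]-a[...,1]>90);c=px(big(m),b);print(nm,c.min(0),c.max(0),ray("top",c.mean(0),85))
s=np.load("side0.npz")["p"]
for nm,b in[("kL",(262,158,284,180)),("kR",(236,192,258,212))]:
    a=up(s,b).astype(int);m=(a[...,2]-a[...,1]>70);c=px(big(m),b);print("side",nm,c.min(0),c.max(0),ray("side",(c.min(0)+c.max(0))/2,77))
# holder heights grid
H=W[160:204,194:276,2]
for r in range(0,44,3):print(160+r,H[r,::3].astype(int))
# scope footprint: points z>40 near
M=(W[...,2]>30)&(d>0)
for r in(150,170,190,205,215,225): 
    us=[u for u in range(280,420) if M[r,u]]; print(r,[(u,W[r,u].astype(int).tolist()) for u in us[:60:10]])
E
```

```text
table [518.8 -48.3   1.7]
carrier [ 460.8 -127.9   10.6]
small [ 589.9 -111.     7.7]
spacerbar [466.7  67.1  14.8]
cover [465.8 242.5  14.4]
floor [600.8  37.    9.7]
tub [588.4 227.5  13.7]
oil [452.9 293.3  68. ]
timer [ 466.2 -282.6   13.9]
scope [ 524.5 -223.1   85.6]
scope2 [ 621.  -182.8  112.1]
cam [721.7 -68.8 128.7]
shelf [ 648.1  531.5 -381.9]
tableL [533.1 304.2   6.7]
knobL [557.1 110.3  94. ]
knobR [560.7 -25.1  93.8]
cover [466.9 197.6] 110.83148956298828 39.97182846069336 -6.4540963
spacer [467.7  33.9] 97.16630554199219 48.03859329223633 -4.080552
carrier [ 460.9 -126.1] 69.7304458618164 43.254642486572266 6.5183454
small [ 588.1 -110.8] 47.628211975097656 30.342960357666016 -33.19613
kL [196.6 187.9] [203.4 194.6] [[558.8 111.2  85. ]]
kR [257.1 185.6] [263.1 192.6] [[562.6 -23.7  85. ]]
side kL [270.4 164.4] [275.4 173.4] [[554.7 113.   77. ]]
side kR [243.1 195.6] [248.4 204.9] [[558.3 -21.6  77. ]]
160 [ 4  0  2  0  2  0 -1  0 -1  1  0  1  0  2  0  0 -1 -3  0  0  2  1  2  1
  0  0 -1  2]
163 [ 0  0 -2  0  0 -1  3  2  1  2  0  0  0 -1  0 -2 -3  0  3  1  0  2  0  0
[... 1264 characters left out ...]
-211, 150]), (359, [609, -216, 204]), (369, [591, -220, 252]), (379, [578, -226, 287])]
170 [(320, [607, -160, 82]), (330, [605, -182, 88]), (340, [599, -200, 106]), (350, [585, -210, 150]), (360, [569, -216, 202]), (370, [558, -224, 235])]
190 [(332, [573, -196, 30]), (342, [557, -205, 91]), (352, [546, -216, 135]), (362, [538, -227, 166]), (372, [534, -243, 179]), (382, [535, -265, 174])]
205 [(333, [536, -197, 30]), (343, [527, -210, 72]), (353, [523, -228, 91]), (363, [520, -246, 102]), (373, [522, -272, 92]), (383, [520, -290, 101])]
215 [(342, [511, -217, 31]), (352, [510, -238, 39]), (362, [510, -262, 36]), (372, [510, -286, 36]), (382, [510, -310, 35]), (392, [510, -334, 32])]
225 []
```

Run:
```python
from h import *
f=np.load("top0.npz");p=f["p"];d=f["d"];W=cloud("top",d)
g=cv2.cvtColor(p,cv2.COLOR_BGR2GRAY).astype(float)
def edge(line,i0,i1,rise):  # subpixel strongest gradient in [i0,i1]
    l=cv2.GaussianBlur(line[None],(0,0),0.7)[0];q=np.gradient(l)*rise
    i=i0+np.argmax(q[i0:i1]);a,b,c=q[i-1:i+2];return i+.5*(a-c)/(a-2*b+c)
print("foot edges x (z8): back,front")
B=np.array([[u,edge(g[:,u],161,172,-1)] for u in range(227,244)]);F=np.array([[u,edge(g[:,u],193,205,1)] for u in range(212,262)])
b=ray("top",B,8);fr=ray("top",F,0)
fr8=ray("top",F,8)
for q in(b,fr,fr8):
    k=np.polyfit(q[:,1],q[:,0],1);print("slope deg",np.degrees(np.arctan(k[0])),"x at y=37:",np.polyval(k,37),"sd",np.std(q[:,0]-np.polyval(k,q[:,1])))
print("rows: block outer L (z50), opening L(46), opening R(46), block outer R(50)")
for v in(168,172,176,180,184,188):
    e=[edge(g[v],193,204,1),edge(g[v],214,230,-1),edge(g[v],240,260,1),edge(g[v],265,277,-1)]
    print(v,np.round(e,1),*[ray("top",(u,v),z)[0,:2] for u,z in zip(e,(50,46,46,50))])
# depth based: block tops
m=(abs(W[...,2]-50)<5);m[:160]=0;m[:,:190]=0;m[205:]=0;m[:,280:]=0
for r in range(165,192,2):
    us=np.where(m[r])[0]
    print(r,us.min(),us.max(),ray("top",[(us.min()-.5,r),(us.max()+.5,r)],50)[:,:2].ravel())
# side
s=np.load("side0.npz")["p"];sd=np.load("side0.npz")["d"]
hs=cv2.cvtColor(s,cv2.COLOR_BGR2HSV)
bx=(244,136,288,170);a=up(s,bx);c=px(big(cv2.cvtColor(a,cv2.COLOR_BGR2HSV)[...,1]>120),bx);print("cover side",*rect(ray("side",c,14)))
bx=(214,170,254,204);a=up(s,bx);c=px(big(a.min(2)>175),bx);print("spacer side",*rect(ray("side",c,14)))
cv2.imwrite("pics/side_crop.png",up(s,(210,110,330,250),4))
# arm view check
```

```text
foot edges x (z8): back,front
slope deg -0.07571953057781607 x at y=37: 645.4668415699288 sd 0.18192591947018297
slope deg -0.5606866851385858 x at y=37: 557.191917006186 sd 0.294499917042778
slope deg -0.5606866851384588 x at y=37: 555.3680492249117 sd 0.2918614183717563
rows: block outer L (z50), opening L(46), opening R(46), block outer R(50)
168 [202.9 224.7 254.7 270.1] [624.6 111.2] [625.4  59.8] [624.9 -11.8] [623.4 -48.4]
172 [197.7 219.4 250.4 270.5] [614.7 123.3] [615.6  72.5] [615.   -1.4] [613.4 -49.1]
176 [197.  219.4 250.3 271.2] [604.9 124.9] [605.7  72.4] [605.1  -1.2] [603.5 -50.6]
180 [197.4 219.4 250.3 271.1] [595.1 123.5] [595.8  72.2] [595.2  -1.1] [593.7 -50.1]
184 [197.6 219.4 250.3 271. ] [585.3 122.7] [586.   72.1] [585.4  -1. ] [584.  -49.7]
188 [202.  219.3 244.6 271. ] [575.5 112.2] [576.2  72.2] [575.8  12.5] [574.2 -49.5]
165 198 269 [632.1 124.3 630.8 -47. ]
167 198 269 [627.1 124.2 625.9 -46.9]
169 198 269 [622.2 124.1 620.9 -46.8]
171 198 270 [617.2 123.9 615.9 -49.1]
173 198 270 [612.3 123.8 611.  -49. ]
175 198 270 [607.3 123.7 606.  -49. ]
177 198 270 [602.4 123.5 601.1 -48.9]
179 198 270 [597.5 123.4 596.2 -48.8]
181 198 270 [592.6 123.3 591.3 -48.7]
183 198 270 [587.7 123.2 586.4 -48.6]
185 198 270 [582.9 123.  581.5 -48.5]
187 198 270 [578.  122.9 576.7 -48.4]
189 206 270 [573.  104.  571.8 -48.3]
191 205 251 [568.2 106.3 567.3  -3.7]
cover side [466.4 196.3] 114.28461456298828 44.14710998535156 -6.6926413
spacer side [464.1  34.7] 95.72748565673828 46.83303451538086 -4.384316
```

View pics/side_crop.png

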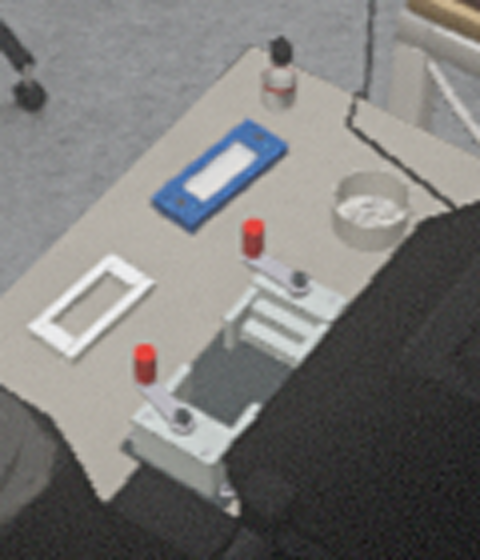

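The side view confirms the holder, with both knobs swung to −x, and the spacer and cover lying flat. The carrier is hidden there behind the microscope head. Next I'll check for high obstacles along the path.

Run:
```python
from h import *
for n in("top","side"):
    f=np.load(n+"0.npz");W=cloud(n,f["d"]);P=W[f["d"]>0]
    for x0 in range(300,780,60):
        print(n,x0,[int(P[(P[:,0]>x0)&(P[:,0]<x0+60)&(P[:,1]>y)&(P[:,1]<y+60)][:,2].max(initial=-1)) for y in range(-240,660,60)])
s=bot.read_state();print(np.degrees(np.arctan2(s["ee_rot"][1][1],s["ee_rot"][0][1])))
```

```text
top 300 [-1, -1, -1, -1, -1, -1, -1, -1, -1, -1, -1, -1, -1, -1, -1]
top 360 [5, 4, 4, 4, 4, 4, 4, 5, 4, 4, -1, -1, -1, -1, -1]
top 420 [5, 18, 18, 17, 18, 18, 18, 17, 70, 70, -1, -1, -1, -1, -1]
top 480 [455, 16, 13, 18, 18, 17, 17, 18, 17, 8, 156, 154, 89, 88, -1]
top 540 [444, 13, 13, 95, 50, 94, 52, 36, 36, 8, 89, 165, 164, 88, -1]
top 600 [398, 110, 12, 69, 49, 70, 103, 36, 35, 12, 372, 305, 214, 125, -1]
top 660 [362, 250, 134, 204, 201, 158, 118, 76, 29, 11, 374, -1, -1, -1, -1]
top 720 [300, 300, 301, 305, 304, 107, 58, 53, 39, 17, 374, -1, -1, -1, -1]
side 300 [-1, -1, -1, -1, -1, -1, -1, -1, -1, -1, -1, -1, -1, -1, -1]
side 360 [-1, -1, -1, 7, 6, 5, 6, 6, 6, 5, -1, -1, -1, -1, -1]
side 420 [-1, -1, -1, 20, 18, 19, 20, 20, 70, 67, -1, -1, -1, -1, -1]
side 480 [455, -1, 3, 18, 19, 18, 17, 21, 21, 12, 155, 155, 89, 93, 89]
side 540 [436, -1, 6, 97, 49, 96, 6, 37, 36, 10, 91, 166, 159, 88, -1]
side 600 [399, -1, -1, 68, 50, 65, 50, 35, 39, 15, 379, 375, 376, 376, 375]
side 660 [358, 250, -1, -1, -1, -1, -1, -1, -1, 0, 376, 376, 376, 376, 377]
side 720 [286, 250, -1, -1, -1, -1, -1, -1, -1, -1, 376, 375, 375, 376, 375]
68.58659029017083
```

>>> {"op": "servo_tool", "data": {
  "steps": [
    [0.05, -0.1, 0, 0, 0, -0.02, -1],
    [0.15, -0.22, 0, 0, 0, -0.04, -1],
    [0.25, -0.35, 0, 0, 0, -0.06, -1],
    [0.35, -0.48, 0, 0, 0, -0.08, -1],
    [0.45, -0.61, 0, 0, 0, -0.1, -1],
    [0.55, -0.74, 0, 0, 0, -0.13, -1],
    [0.65, -0.87, 0, 0, 0, -0.15, -1],
    [0.75, -1, 0, 0, 0, -0.1725, -1]
  ]
}}

```text
t: 0.77
ee_pos: [313.8, 503.3, 231.5]
ee_rot: [[-0.739, 0.674, 0.0], [0.674, 0.739, 0.0], [-0.0, 0.0, -1.0]]
ft_force: [-0.5, -0.7, -0.6]
gripper_width: 85.5
grasp_force: 0.0
```

>>> {"op": "servo_tool", "data": {
  "steps": [
    [0.1, -0.12, 0, 0, 0, -0.02, -1],
    [0.19, -0.25, 0, 0, 0, -0.04, -1],
    [0.28, -0.37, 0, 0, 0, -0.06, -1],
    [0.37, -0.5, 0, 0, 0, -0.08, -1],
    [0.46, -0.62, 0, 0, 0, -0.1, -1],
    [0.55, -0.75, 0, 0, 0, -0.13, -1],
    [0.65, -0.87, 0, 0, 0, -0.15, -1],
    [0.75, -1, 0, 0, 0, -0.1725, -1]
  ]
}}

```text
t: 1.43
ee_pos: [388.1, 404.2, 231.4]
ee_rot: [[-0.454, 0.891, 0.0], [0.891, 0.454, 0.0], [0.0, 0.0, -1.0]]
ft_force: [0.4, -0.4, 0.4]
gripper_width: 85.1
grasp_force: 0.0
```

>>> {"op": "servo_tool", "data": {
  "steps": [
    [0.1, -0.12, 0, 0, 0, -0.02, -1],
    [0.19, -0.25, 0, 0, 0, -0.04, -1],
    [0.28, -0.37, 0, 0, 0, -0.06, -1],
    [0.37, -0.5, 0, 0, 0, -0.08, -1],
    [0.46, -0.62, 0, 0, 0, -0.1, -1],
    [0.55, -0.75, 0, 0, 0, -0.13, -1],
    [0.65, -0.87, 0, 0, 0, -0.15, -1],
    [0.74, -1, 0, 0, 0, -0.1725, -1]
  ]
}}

```text
t: 2.1
ee_pos: [462.3, 304.1, 231.4]
ee_rot: [[-0.109, 0.994, 0.0], [0.994, 0.109, 0.0], [0.0, 0.0, -1.0]]
ft_force: [-0.1, -0.2, 0.4]
gripper_width: 85.5
grasp_force: 0.0
```

>>> {"op": "servo_tool", "data": {
  "steps": [
    [0, -0.12, 0, 0, 0, 0, -1],
    [0, -0.25, 0, 0, 0, 0, -1],
    [0, -0.37, 0, 0, 0, 0, -1],
    [0, -0.5, 0, 0, 0, 0, -1],
    [0, -0.62, 0, 0, 0, 0, -1],
    [0, -0.75, 0, 0, 0, 0, -1],
    [0, -0.87, 0, 0, 0, 0, -1],
    [0, -1, 0, 0, 0, 0, -1]
  ]
}}

```text
t: 2.77
ee_pos: [461.2, 204.2, 231.4]
ee_rot: [[-0.113, 0.994, 0.0], [0.994, 0.113, 0.0], [0.0, 0.0, -1.0]]
ft_force: [0.5, -0.1, -0.0]
gripper_width: 85.3
grasp_force: 0.0
```

>>> {"op": "servo_tool", "data": {
  "steps": [
    [0, -0.12, 0, 0, 0, 0, -1],
    [0, -0.25, 0, 0, 0, 0, -1],
    [0, -0.37, 0, 0, 0, 0, -1],
    [0, -0.5, 0, 0, 0, 0, -1],
    [0, -0.62, 0, 0, 0, 0, -1],
    [0, -0.75, 0, 0, 0, 0, -1],
    [0, -0.87, 0, 0, 0, 0, -1],
    [0, -1, 0, 0, 0, 0, -1]
  ]
}}

```text
t: 3.43
ee_pos: [461.3, 104.0, 231.3]
ee_rot: [[-0.113, 0.994, 0.0], [0.994, 0.113, 0.0], [0.0, 0.0, -1.0]]
ft_force: [-0.5, -0.1, 0.2]
gripper_width: 85.0
grasp_force: 0.0
```

>>> {"op": "servo_tool", "data": {
  "steps": [
    [0, -0.12, 0, 0, 0, 0, -1],
    [0, -0.25, 0, 0, 0, 0, -1],
    [0, -0.37, 0, 0, 0, 0, -1],
    [0, -0.5, 0, 0, 0, 0, -1],
    [0, -0.62, -0.05, 0, 0, 0, -1],
    [0, -0.75, -0.1, 0, 0, 0, -1],
    [0, -0.87, -0.2, 0, 0, 0, -1],
    [0, -1, -0.3, 0, 0, 0, -1]
  ]
}}

```text
t: 4.1
ee_pos: [461.6, 4.2, 201.3]
ee_rot: [[-0.113, 0.994, 0.001], [0.994, 0.113, 0.0], [0.0, 0.001, -1.0]]
ft_force: [-0.5, 1.0, 0.3]
gripper_width: 84.9
grasp_force: 0.0
```

>>> {"op": "servo_tool", "data": {
  "steps": [
    [0, -0.13, -0.12, 0, 0, 0, -1],
    [0, -0.28, -0.25, 0, 0, 0, -1],
    [0, -0.43, -0.37, 0, 0, 0, -1],
    [0, -0.58, -0.5, 0, 0, 0, -1],
    [0, -0.72, -0.62, 0, 0, 0, -1],
    [0, -0.84, -0.75, 0, 0, 0, -1],
    [0, -0.94, -0.87, 0, 0, 0, -1],
    [0, -1, -1, 0, 0, 0, -1]
  ]
}}

```text
t: 4.77
ee_pos: [461.3, -96.8, 101.0]
ee_rot: [[-0.112, 0.994, 0.001], [0.994, 0.112, -0.001], [-0.001, 0.001, -1.0]]
ft_force: [0.0, 0.2, -0.6]
gripper_width: 85.5
grasp_force: 0.0
```

>>> {"op": "servo_tool", "data": {
  "steps": [
    [0, -0.1, 0, 0, 0, 0, -1],
    [0, -0.2, -0.1, 0, 0, 0, -1],
    [0, -0.27, -0.2, 0, 0, 0, -1],
    [0, -0.314, -0.3, 0, 0, 0, -1],
    [0, -0.314, -0.4, 0, 0, 0, -1],
    [0, -0.314, -0.5, 0, 0, 0, -1],
    [0, -0.314, -0.5, 0, 0, 0, -1],
    [0, -0.314, -0.5, 0, 0, 0, -1]
  ]
}}

```text
t: 5.43
ee_pos: [460.9, -125.7, 50.8]
ee_rot: [[-0.114, 0.993, -0.001], [0.993, 0.114, 0.0], [0.0, -0.001, -1.0]]
ft_force: [0.8, -1.2, 0.0]
gripper_width: 85.6
grasp_force: 0.0
```

Run:
```python
from h import *
p,d=vision.get_image("top");cv2.imwrite("pics/crop2.png",up(p,(255,150,385,270),4))
print(bot.read_state()["ee_pos"])
```

```text
[ 461.4 -125.9   51.3]
```

View pics/crop2.png

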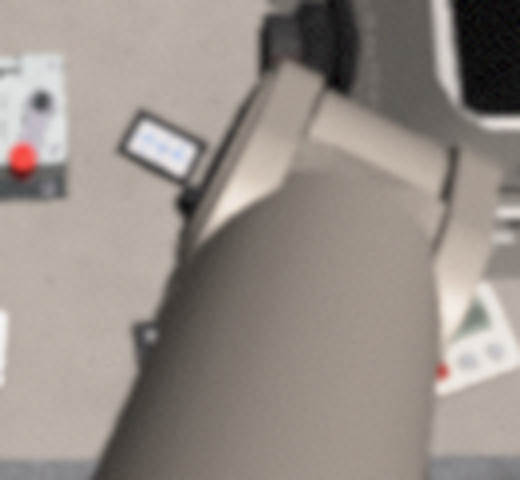

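The arm covers the carrier in the top view. The wrist passes above the microscope knob near px (325,165), so I'll check that clearance before descending.

Run:
```python
from h import *
from scipy.spatial import cKDTree
f=np.load("top0.npz");W0=cloud("top",f["d"]);g=np.load("side0.npz");S0=cloud("side",g["d"])
p,d=vision.get_image("top");W=cloud("top",d);s,sd=vision.get_image("side");S=cloud("side",sd)
arm=np.r_[W[(d>0)&(abs(W-W0).max(2)>15)&(f["d"]-d>20)],S[(sd>0)&(g["d"]-sd>20)]]
arm=arm[(arm[:,1]<0)&(arm[:,0]>380)]
print(len(arm),arm.min(0),arm.max(0))
env=np.r_[W0[f["d"]>0],S0[g["d"]>0]];env=env[(env[:,2]>30)&(env[:,0]>450)&(env[:,1]>-450)]
for dz in(0,50):
    dd,i=cKDTree(env).query(arm-[0,0,dz]);o=np.argsort(dd)[:400:60]
    for k in o:print(dz,dd[k],arm[k],env[i[k]])
```

```text
11321 [  380.  -1136.   -888.5] [532.2 -36.8 559.2]
0 58.70862387099136 [ 476.6 -178.2  411.7] [ 500.1 -230.9  422.5]
0 64.13960473437673 [ 476.7 -180.7  390.2] [ 500.1 -230.9  422.5]
0 66.787856868709 [ 478.8 -177.3  388.6] [ 506.1 -231.4  416.7]
0 68.78865939231738 [ 466.3 -169.9  424.6] [ 500.7 -229.3  429.4]
0 71.26908887337065 [ 475.6 -163.4  419. ] [ 510.2 -225.3  425.7]
0 73.18764256842019 [ 480.2 -164.1  399.1] [ 510.2 -225.3  425.7]
0 75.0018806672124 [ 478.5 -161.6  401.9] [ 510.2 -225.3  425.7]
50 67.5081614719272 [ 529.5 -103.6  118. ] [571.4 -52.6  53.9]
50 81.35875948617537 [ 528.5 -124.4  147.3] [ 539.7 -203.    79.6]
50 84.56580573548771 [ 471.3 -174.8  414.4] [ 506.1 -231.4  416.7]
50 85.96290051392131 [ 475.8 -178.8  405.9] [ 506.1 -231.4  416.7]
50 87.14056230502005 [ 474.3 -166.3  418.3] [ 506.1 -231.4  416.7]
50 88.01674680189467 [ 459.6 -163.7  432.7] [ 500.1 -230.9  422.5]
50 88.83711764495588 [ 492.5 -133.8  163.2] [ 539.8 -207.6   98.5]
```

Clearance is good, more than 60 mm. I'll descend to TCP z ≈ 1 and grip at 30 N.

>>> {"op": "servo_tool", "data": {
  "steps": [
    [0, 0, -0.1, 0, 0, 0, -1],
    [0, 0, -0.2, 0, 0, 0, -1],
    [0, 0, -0.3, 0, 0, 0, -1],
    [0, 0, -0.4, 0, 0, 0, -1],
    [0, 0, -0.46, 0, 0, 0, -1],
    [0, 0, -0.5, 0, 0, 0, -1],
    [0, 0, -0.505, 0, 0, 0, -0.5],
    [0, 0, -0.505, 0, 0, 0, 0]
  ],
  "grip_force": 30
}}

```text
t: 6.25
ee_pos: [461.2, -126.4, 0.6]
ee_rot: [[-0.113, 0.994, -0.0], [0.994, 0.113, -0.0], [-0.0, -0.0, -1.0]]
ft_force: [0.0, -0.5, 1.4]
gripper_width: 63.9
grasp_force: 0.0
```

>>> {"op": "servo_tool", "data": {
  "steps": [
    [0, 0, 0, 0, 0, 0, 0.3],
    [0, 0, 0, 0, 0, 0, 1],
    [0, 0, 0, 0, 0, 0, 1],
    [0, 0, 0, 0, 0, 0, 1],
    [0, 0, 0, 0, 0, 0, 1],
    [0, 0, 0, 0, 0, 0, 1],
    [0, 0, 0, 0, 0, 0, 1],
    [0, 0, 0, 0, 0, 0, 1]
  ],
  "grip_force": 30
}}

```text
t: 6.92
ee_pos: [461.7, -126.4, 1.4]
ee_rot: [[-0.113, 0.994, 0.001], [0.994, 0.113, 0.0], [-0.0, 0.001, -1.0]]
ft_force: [-0.4, 0.5, 5.4]
gripper_width: 43.2
grasp_force: 31.3
```

>>> {"op": "servo_tool", "data": {
  "steps": [
    [0, 0, 0.08, 0, 0, 0, 1],
    [0, 0, 0.2, 0, 0, 0, 1],
    [0, 0, 0.35, 0, 0, 0, 1],
    [0, 0.05, 0.5, 0, 0, 0, 1],
    [0, 0.15, 0.65, 0, 0, 0, 1],
    [0, 0.3, 0.8, 0, 0, 0, 1],
    [0, 0.47, 0.92, 0, 0, 0, 1],
    [0, 0.632, 1, 0, 0, 0, 1]
  ]
}}

```text
t: 7.58
ee_pos: [461.6, -62.4, 102.2]
ee_rot: [[-0.112, 0.994, 0.002], [0.994, 0.112, 0.0], [0.0, 0.002, -1.0]]
ft_force: [-0.5, -0.4, -1.0]
gripper_width: 43.3
grasp_force: 30.9
```

>>> {"op": "servo_tool", "data": {
  "steps": [
    [0.02, 0.12, 0, 0, 0, 0, 1],
    [0.05, 0.26, 0, 0, 0, -0.01, 1],
    [0.1, 0.42, 0, 0, 0, -0.02, 1],
    [0.18, 0.58, 0, 0, 0, -0.03, 1],
    [0.28, 0.73, 0, 0, 0, -0.04, 1],
    [0.4, 0.86, 0, 0, 0, -0.05, 1],
    [0.52, 0.95, 0, 0, 0, -0.051, 1],
    [0.643, 1, 0, 0, 0, -0.051, 1]
  ]
}}

```text
t: 8.25
ee_pos: [525.7, 39.0, 100.8]
ee_rot: [[-0.009, 1.0, -0.001], [1.0, 0.009, 0.001], [0.001, -0.001, -1.0]]
ft_force: [-0.0, -0.3, -1.2]
gripper_width: 43.2
grasp_force: 30.9
```

>>> {"op": "servo_tool", "data": {
  "steps": [
    [0.15, 0, 0, 0, 0, 0, 1],
    [0.3, 0, 0, 0, 0, 0, 1],
    [0.44, 0, 0, 0, 0, 0, 1],
    [0.57, 0, 0, 0, 0, 0, 1],
    [0.67, 0, 0, 0, 0, 0, 1],
    [0.73, 0, 0, 0, 0, 0, 1],
    [0.75, 0, 0, 0, 0, 0, 1],
    [0.75, 0, 0, 0, 0, 0, 1]
  ]
}}

```text
t: 8.92
ee_pos: [600.5, 36.9, 100.7]
ee_rot: [[-0.006, 1.0, -0.0], [1.0, 0.006, -0.0], [-0.0, -0.0, -1.0]]
ft_force: [0.4, -0.7, -1.0]
gripper_width: 43.1
grasp_force: 30.9
```

Run:
```python
from h import *
s,d=vision.get_image("side");p,d=vision.get_image("top")
a=up(s,(200,100,340,240),4);b=up(p,(180,140,300,220),4);b=cv2.copyMakeBorder(b,0,a.shape[0]-b.shape[0],0,0,cv2.BORDER_CONSTANT)
o=np.hstack([a,b]);cv2.imwrite("pics/c3.png",cv2.resize(o,None,fx=.76,fy=.76))
```

```text
(no output)
```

View pics/c3.png

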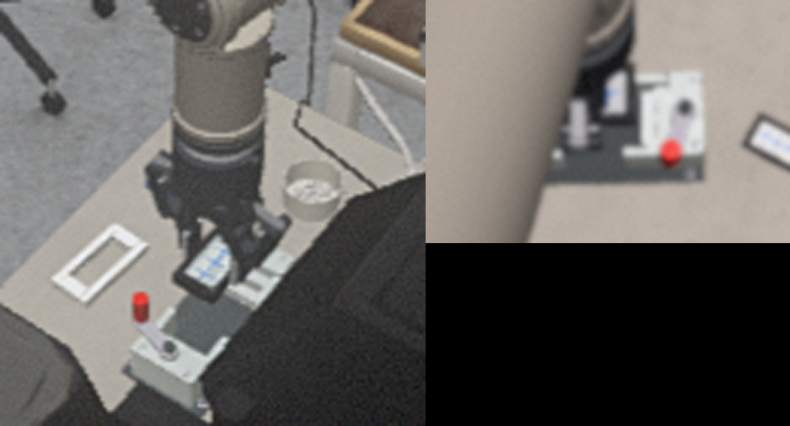

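The carrier is held level over the nest. I'll measure its right end in the top view before lowering it.

Run:
```python
from h import *
p,d=vision.get_image("top");W=cloud("top",d)
print(W[158:176:3,226:256:2,2].astype(int))
for v in range(158,174,3):print(v,p[v,232:258].mean(1).astype(int))
m=(W[...,2]>88)&(W[...,2]<118);m[:,:222]=0;m[:,262:]=0;m[:150]=0;m[180:]=0
for v in range(154,178,2):
    u=np.where(m[v])[0]
    if len(u):print(v,u.max(),ray("top",(u.max()+.5,v),107)[0],W[v,u[-4:],2])
```

```text
[[541 536 523 291 276 274 273 273 266 255 242   0   0  -1   0]
 [541 533 518 276 273 272 270 260 250 241 113 113   1   0   3]
 [540 531 265 264 258 256 251 243 238 107 113 113   0   0   1]
 [541 528 249 248 244 241 235 109 106 107 114 112  45  44  45]
 [541 231 229 230 224 174 188 108 109 110 114 114  21  21  22]
 [535 211 213 217 214 177 178 110 109 109 113 115   7  24  21]]
158 [ 61  62  64  67  72  73  71  67  55  46  32  24  22  36  76 121 160 172
 177 175 175 175 179 176 176 175]
161 [ 66  64  60  53  44  33  30  28  26  27  24  27  34  47  64  83 115 148
 170 175 177 176 176 176 175 173]
164 [ 22  25  25  24  26  28  21  28  46  76 105 139 155 133  92  76 109 164
 193 201 199 200 202 201 198 196]
167 [ 23  25  24  23  25  24  43 101 156 192 204 204 191 156 107  68  87 124
 148 152 156 153 155 164 171 170]
170 [ 27  24  27  27  32  31  56 105 157 183 194 195 190 155 103  68  67  89
 122 162 185 196 205 219 224 225]
173 [ 92  57  39  34  32  34  60 115 168 199 204 202 193 155 101  74  74  84
 131 193 225 228 223 217 218 223]
162 248 [619.5   2.2 107. ] [112.3 113.4 113.7 113.3]
164 248 [614.8   2.2 107. ] [114.3 114.  115.2 113.3]
166 248 [610.1   2.2 107. ] [111.8 114.1 113.4 113.3]
168 248 [605.5   2.3 107. ] [114.3 115.8 115.  115.1]
170 248 [600.9   2.3 107. ] [113.2 114.6 114.  114.8]
172 248 [596.3   2.3 107. ] [114.8 114.3 113.  115.3]
174 248 [591.6   2.3 107. ] [114.6 115.3 115.5 112.2]
176 248 [587.1   2.3 107. ] [112.5 114.6 115.1 114.2]
```

>>> {"op": "servo_tool", "data": {
  "steps": [
    [0, 0, -0.09, 0, 0, 0, 1],
    [0, 0, -0.2, 0, 0, 0, 1],
    [0, 0, -0.31, 0, 0, 0, 1],
    [0, 0, -0.42, 0, 0, 0, 1],
    [0, 0, -0.53, 0, 0, 0, 1],
    [0, 0, -0.63, 0, 0, 0, 1],
    [0, 0, -0.71, 0, 0, 0, 1],
    [0, 0, -0.76, 0, 0, 0, 1]
  ]
}}

```text
t: 9.73
ee_pos: [599.9, 36.9, 23.2]
ee_rot: [[-0.006, 1.0, -0.002], [1.0, 0.006, -0.0], [-0.0, -0.002, -1.0]]
ft_force: [0.3, 0.3, -1.1]
gripper_width: 43.3
grasp_force: 30.9
```

>>> {"op": "servo_tool", "data": {
  "steps": [
    [0, 0, -0.03, 0, 0, 0, 1],
    [0, 0, -0.06, 0, 0, 0, 1],
    [0, 0, -0.09, 0, 0, 0, 1],
    [0, 0, -0.11, 0, 0, 0, 1],
    [0, 0, -0.13, 0, 0, 0, 1],
    [0, 0, -0.145, 0, 0, 0, 1],
    [0, 0, -0.15, 0, 0, 0, 1],
    [0, 0, -0.15, 0, 0, 0, 1]
  ]
}}

```text
t: 10.4
ee_pos: [600.6, 37.0, 9.8]
ee_rot: [[-0.006, 1.0, 0.0], [1.0, 0.006, 0.0], [0.0, 0.0, -1.0]]
ft_force: [-0.7, -0.1, -0.9]
gripper_width: 43.4
grasp_force: 30.9
```

>>> {"op": "servo_tool", "data": {
  "steps": [
    [0, 0, -0.003, 0, 0, 0, 1],
    [0, 0, -0.006, 0, 0, 0, 1],
    [0, 0, -0.009, 0, 0, 0, 1],
    [0, 0, -0.012, 0, 0, 0, 1],
    [0, 0, -0.013, 0, 0, 0, 1],
    [0, 0, -0.013, 0, 0, 0, 1],
    [0, 0, -0.013, 0, 0, 0, 1],
    [0, 0, -0.013, 0, 0, 0, 1]
  ]
}}

```text
t: 11.07
ee_pos: [600.8, 37.0, 9.4]
ee_rot: [[-0.006, 1.0, 0.0], [1.0, 0.006, 0.001], [0.001, 0.0, -1.0]]
ft_force: [-1.6, 0.8, 5.5]
gripper_width: 43.1
grasp_force: 31.6
```

>>> {"op": "servo_tool", "data": {
  "steps": [
    [0, 0, 0, 0, 0, 0, 0.0],
    [0, 0, 0, 0, 0, 0, -0.05],
    [0, 0, 0, 0, 0, 0, -0.1],
    [0, 0, 0, 0, 0, 0, -0.2],
    [0, 0, 0, 0, 0, 0, -0.3],
    [0, 0, 0, 0, 0, 0, -0.4],
    [0, 0, 0.03, 0, 0, 0, -0.5],
    [0, 0, 0.1, 0, 0, 0, -0.5]
  ]
}}

```text
t: 11.73
ee_pos: [599.8, 36.9, 18.0]
ee_rot: [[-0.006, 1.0, -0.002], [1.0, 0.006, -0.0], [-0.0, -0.002, -1.0]]
ft_force: [-0.6, -0.1, -0.1]
gripper_width: 64.0
grasp_force: 0.0
```

>>> {"op": "servo_tool", "data": {
  "steps": [
    [0, 0, 0.1, 0, 0, 0, -0.5],
    [0, 0, 0.25, 0, 0, 0, -0.5],
    [0, 0, 0.4, 0, 0, 0, -0.5],
    [0, 0, 0.55, 0, 0, 0, -0.6],
    [0, 0, 0.7, 0, 0, 0, -0.8],
    [-0.03, 0, 0.85, 0, 0, -0.01, -1],
    [-0.1, 0, 0.95, 0, 0, -0.02, -1],
    [-0.24, 0, 1, 0, 0, -0.038, -1]
  ]
}}

```text
t: 12.4
ee_pos: [579.1, 36.8, 121.6]
ee_rot: [[0.075, 0.997, 0.006], [0.997, -0.075, 0.0], [0.001, 0.006, -1.0]]
ft_force: [0.6, -0.1, 0.3]
gripper_width: 85.3
grasp_force: 0.0
```

>>> {"op": "servo_tool", "data": {
  "steps": [
    [-0.15, 0, 0, 0, 0, 0, -1],
    [-0.32, 0, 0, 0, 0, 0, -1],
    [-0.5, 0, 0, 0, 0, 0, -1],
    [-0.66, 0, -0.1, 0, 0, 0, -1],
    [-0.8, -0.01, -0.2, 0, 0, 0, -1],
    [-0.92, -0.02, -0.3, 0, 0, 0, -1],
    [-1, -0.027, -0.4, 0, 0, 0, -1],
    [-1, -0.027, -0.5, 0, 0, 0, -1]
  ]
}}

```text
t: 13.07
ee_pos: [475.2, 34.2, 68.8]
ee_rot: [[0.073, 0.997, -0.0], [0.997, -0.073, 0.001], [0.001, -0.0, -1.0]]
ft_force: [-0.4, 0.4, -0.4]
gripper_width: 85.0
grasp_force: 0.0
```

Run:
```python
from h import *
p,d=vision.get_image("top");W=cloud("top",d);s,d2=vision.get_image("side");V=cloud("side",d2)
np.set_printoptions(linewidth=200)
print(W[164:198:3,212:260:3,2].astype(int))
x=bot.read_state();print(x["t"],x["ee_pos"],x["gripper_width"])
a=up(s,(220,130,320,240),5);cv2.imwrite("pics/c4.png",a)
```

```text
[[430 429 428 425 422   0   0   0   0   0  -1 426 424   1   1   0]
 [437 436 434 434 434 434 432 432 429 431 433 435 434 435 430  43]
 [440 438 440 440 439 438 438 438 436 437 442 441 440 440 429  36]
 [442 442 442 442 443 440 440 440 439 439 447 447 446 444 434  34]
 [444 444 445 444 442 442 443 443 443 441 451 450 450 450 437  34]
 [460 460 458 458 457 444 444 446 444 442 456 456 456 454 441  37]
 [467 466 466 465 463 461 461 459 457 460 461 461 459 458 440  37]
 [472 472 471 471 469 467 465 462 459 466 465 465 463 459 441  37]
 [892 477 476 476 473 471 467 466 892 468 467 468 466 448 438  94]
 [482 482 481 480 477 477 470 469 464 469 471 470 469 444 438  89]
 [488 486 892 484 483 478 475 472 466 471 471 471 471 444 435  59]
 [492 490 488 487 485 484 480 476 472 473 473 471 473 443 433   6]]
13.1667 [476.1  34.3  68.1] 85.42163915201581
```

View pics/c4.png

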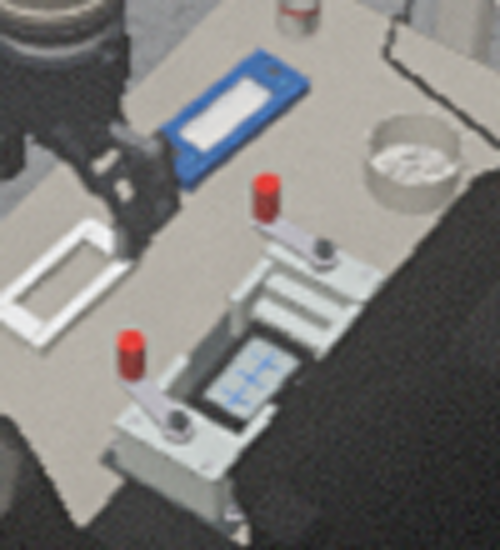

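The carrier lies flat in the nest. Next is the spacer at (466, 34.3), yaw −4.2°.

>>> {"op": "servo_tool", "data": {
  "steps": [
    [-0.06, 0, -0.06, 0, 0, 0, -1],
    [-0.103, 0, -0.17, 0, 0, 0, -1],
    [-0.103, 0, -0.29, 0, 0, 0, -1],
    [-0.103, 0, -0.41, 0, 0, 0, -1],
    [-0.103, 0, -0.52, 0, 0, 0, -1],
    [-0.103, 0, -0.61, 0, 0, 0, -1],
    [-0.103, 0, -0.66, 0, 0, 0, -0.7],
    [-0.103, 0, -0.677, 0, 0, 0, -0.3]
  ],
  "grip_force": 25
}}

```text
t: 13.83
ee_pos: [466.1, 34.1, 0.1]
ee_rot: [[0.073, 0.997, -0.001], [0.997, -0.073, -0.0], [-0.001, -0.001, -1.0]]
ft_force: [-0.4, 0.2, 0.0]
gripper_width: 63.7
grasp_force: 0.0
```

>>> {"op": "servo_tool", "data": {
  "steps": [
    [0, 0, 0, 0, 0, 0, 0],
    [0, 0, 0, 0, 0, 0, 0.3],
    [0, 0, 0, 0, 0, 0, 1],
    [0, 0, 0, 0, 0, 0, 1],
    [0, 0, 0, 0, 0, 0, 1],
    [0, 0, 0, 0, 0, 0, 1],
    [0, 0, 0, 0, 0, 0, 1],
    [0, 0, 0, 0, 0, 0, 1]
  ],
  "grip_force": 25
}}

```text
t: 14.5
ee_pos: [466.6, 34.3, 1.2]
ee_rot: [[0.073, 0.997, 0.001], [0.997, -0.073, 0.0], [0.0, 0.001, -1.0]]
ft_force: [-0.8, 0.9, 3.9]
gripper_width: 43.5
grasp_force: 26.5
```

>>> {"op": "servo_tool", "data": {
  "steps": [
    [0, 0, 0.06, 0, 0, 0, 1],
    [0, 0, 0.16, 0, 0, 0, 1],
    [0, 0, 0.3, 0, 0, 0, 1],
    [0, 0, 0.45, 0, 0, 0, 1],
    [0, 0, 0.6, 0, 0, 0.01, 1],
    [0, 0, 0.75, 0, 0, 0.02, 1],
    [0.05, 0.01, 0.9, 0, 0, 0.03, 1],
    [0.14, 0.027, 1, 0, 0, 0.038, 1]
  ]
}}

```text
t: 15.17
ee_pos: [480.0, 36.7, 102.7]
ee_rot: [[-0.007, 1.0, 0.001], [1.0, 0.007, 0.001], [0.001, 0.001, -1.0]]
ft_force: [0.1, -0.6, -1.2]
gripper_width: 43.3
grasp_force: 26.0
```

>>> {"op": "servo_tool", "data": {
  "steps": [
    [0.09, 0, 0.04, 0, 0, 0, 1],
    [0.21, 0, 0.08, 0, 0, 0, 1],
    [0.35, 0, 0.12, 0, 0, 0, 1],
    [0.5, 0, 0.16, 0, 0, 0, 1],
    [0.64, 0, 0.2, 0, 0, 0, 1],
    [0.78, 0, 0.2, 0, 0, 0, 1],
    [0.9, 0, 0.2, 0, 0, 0, 1],
    [1, 0, 0.2, 0, 0, 0, 1]
  ]
}}

```text
t: 15.83
ee_pos: [581.3, 36.8, 120.8]
ee_rot: [[-0.006, 1.0, 0.0], [1.0, 0.006, -0.001], [-0.001, 0.0, -1.0]]
ft_force: [0.3, -0.2, -1.0]
gripper_width: 43.2
grasp_force: 26.0
```

>>> {"op": "servo_tool", "data": {
  "steps": [
    [0.1, 0, 0, 0, 0, 0, 1],
    [0.17, 0, 0, 0, 0, 0, 1],
    [0.203, 0, 0, 0, 0, 0, 1],
    [0.203, 0, 0, 0, 0, 0, 1],
    [0.203, 0, 0, 0, 0, 0, 1],
    [0.203, 0, 0, 0, 0, 0, 1],
    [0.203, 0, 0, 0, 0, 0, 1],
    [0.203, 0, 0, 0, 0, 0, 1]
  ]
}}

```text
t: 16.5
ee_pos: [600.2, 37.0, 120.9]
ee_rot: [[-0.006, 1.0, -0.0], [1.0, 0.006, 0.0], [0.0, -0.0, -1.0]]
ft_force: [-1.0, 0.0, -0.4]
gripper_width: 43.1
grasp_force: 26.0
```

```bash
cat >> h.py <<'E'
def endR(ztop,umax=266):
    p,d=vision.get_image("top");W=cloud("top",d)
    m=(abs(W[...,2]-ztop)<12);m[:,:222]=0;m[:,umax:]=0;m[:150]=0;m[182:]=0
    for v in range(154,182,3):
        u=np.where(m[v])[0]
        if len(u):print(v,u.max(),ray("top",(u.max()+.5,v),ztop)[0],W[v,u[-4:],2])
    x=bot.read_state();print(x["ee_pos"],x["ft_force"])
E
python3 -c "
from h import *
endR(134)"
```

```text
157 252 [621.6  -6.8 134. ] [133.7]
160 253 [614.8  -8.9 134. ] [134.5 133.5 132.  133. ]
163 253 [608.   -8.9 134. ] [131.9 134.8 134.6 132.4]
166 253 [601.3  -8.8 134. ] [136.1 134.  132.1 136.2]
169 253 [594.5  -8.8 134. ] [132.7 133.9 135.1 135. ]
172 253 [587.9  -8.7 134. ] [133.9 134.8 134.  134.7]
175 253 [581.2  -8.7 134. ] [134.8 134.1 133.4 135.5]
178 252 [574.6  -6.5 134. ] [123.7 124.  122.6 122.1]
[600.3  37.1 120.9] [-0.9 -0.3 -0.7]
```

>>> {"op": "servo_tool", "data": {
  "steps": [
    [0, 0, -0.1, 0, 0, 0, 1],
    [0, 0, -0.24, 0, 0, 0, 1],
    [0, 0, -0.38, 0, 0, 0, 1],
    [0, 0, -0.52, 0, 0, 0, 1],
    [0, 0, -0.65, 0, 0, 0, 1],
    [0, 0, -0.76, 0, 0, 0, 1],
    [0, 0, -0.84, 0, 0, 0, 1],
    [0, 0, -0.88, 0, 0, 0, 1]
  ]
}}

```text
t: 17.22
ee_pos: [599.9, 36.9, 31.3]
ee_rot: [[-0.006, 1.0, -0.002], [1.0, 0.006, -0.0], [-0.0, -0.002, -1.0]]
ft_force: [-0.3, 0.2, -0.9]
gripper_width: 43.3
grasp_force: 26.0
```

>>> {"op": "servo_tool", "data": {
  "steps": [
    [0, 0, -0.02, 0, 0, 0, 1],
    [0, 0, -0.04, 0, 0, 0, 1],
    [0, 0, -0.06, 0, 0, 0, 1],
    [0, 0, -0.075, 0, 0, 0, 1],
    [0, 0, -0.087, 0, 0, 0, 1],
    [0, 0, -0.096, 0, 0, 0, 1],
    [0, 0, -0.102, 0, 0, 0, 1],
    [0, 0, -0.102, 0, 0, 0, 1]
  ]
}}

```text
t: 17.88
ee_pos: [600.8, 37.0, 23.2]
ee_rot: [[-0.006, 1.0, 0.0], [1.0, 0.006, 0.0], [0.0, 0.0, -1.0]]
ft_force: [-1.4, -0.2, 3.3]
gripper_width: 43.0
grasp_force: 26.5
```

>>> {"op": "servo_tool", "data": {
  "steps": [
    [0, 0, 0, 0, 0, 0, 0.0],
    [0, 0, 0, 0, 0, 0, -0.05],
    [0, 0, 0, 0, 0, 0, -0.1],
    [0, 0, 0, 0, 0, 0, -0.2],
    [0, 0, 0, 0, 0, 0, -0.3],
    [0, 0, 0, 0, 0, 0, -0.4],
    [0, 0, 0.03, 0, 0, 0, -0.5],
    [0, 0, 0.1, 0, 0, 0, -0.5]
  ]
}}

```text
t: 18.55
ee_pos: [599.8, 36.9, 32.1]
ee_rot: [[-0.006, 1.0, -0.002], [1.0, 0.006, -0.0], [-0.0, -0.002, -1.0]]
ft_force: [-1.3, 0.4, -0.4]
gripper_width: 63.7
grasp_force: 0.0
```

>>> {"op": "servo_tool", "data": {
  "steps": [
    [0, 0, 0.1, 0, 0, 0, -0.5],
    [0, 0, 0.25, 0, 0, 0, -0.5],
    [0, 0, 0.4, 0, 0, 0, -0.5],
    [0, 0, 0.55, 0, 0, 0, -0.6],
    [0, 0, 0.7, 0, 0, 0, -0.8],
    [-0.04, 0.04, 0.85, 0, 0, -0.02, -1],
    [-0.15, 0.15, 0.95, 0, 0, -0.04, -1],
    [-0.336, 0.3, 1, 0, 0, -0.0575, -1]
  ]
}}

```text
t: 19.22
ee_pos: [569.6, 65.5, 135.7]
ee_rot: [[0.119, 0.993, 0.006], [0.993, -0.119, -0.0], [0.001, 0.006, -1.0]]
ft_force: [-0.6, 1.0, 0.1]
gripper_width: 85.1
grasp_force: 0.0
```

>>> {"op": "servo_tool", "data": {
  "steps": [
    [-0.15, 0.13, 0, 0, 0, 0, -1],
    [-0.3, 0.27, 0, 0, 0, 0, -1],
    [-0.45, 0.41, 0, 0, 0, 0, -1],
    [-0.6, 0.55, 0, 0, 0, 0, -1],
    [-0.74, 0.69, -0.05, 0, 0, 0, -1],
    [-0.86, 0.82, -0.12, 0, 0, 0, -1],
    [-0.95, 0.92, -0.22, 0, 0, 0, -1],
    [-1, 1, -0.32, 0, 0, 0, -1]
  ]
}}

```text
t: 19.88
ee_pos: [466.4, 168.3, 101.3]
ee_rot: [[0.112, 0.994, 0.001], [0.994, -0.112, 0.002], [0.002, 0.001, -1.0]]
ft_force: [1.3, 0.1, 0.1]
gripper_width: 85.6
grasp_force: 0.0
```

>>> {"op": "servo_tool", "data": {
  "steps": [
    [0, 0.1, -0.13, 0, 0, 0, -1],
    [0, 0.19, -0.27, 0, 0, 0, -1],
    [0, 0.26, -0.4, 0, 0, 0, -1],
    [0, 0.3, -0.5, 0, 0, 0, -1],
    [0, 0.3, -0.58, 0, 0, 0, -1],
    [0, 0.3, -0.6, 0, 0, 0, -1],
    [0, 0.3, -0.6, 0, 0, 0, -1],
    [0, 0.3, -0.6, 0, 0, 0, -1]
  ]
}}

```text
t: 20.55
ee_pos: [467.6, 196.3, 41.0]
ee_rot: [[0.115, 0.993, 0.001], [0.993, -0.115, 0.0], [0.0, 0.001, -1.0]]
ft_force: [-0.0, 0.6, 0.3]
gripper_width: 85.4
grasp_force: 0.0
```

Run:
```python
from h import *
np.set_printoptions(linewidth=200)
p,d=vision.get_image("top");W=cloud("top",d);s,d2=vision.get_image("side")
print(W[164:198:3,200:272:3,2].astype(int))
a=up(s,(220,110,320,240),4);b=up(p,(110,150,280,255),3);o=np.zeros((520,400+510,3),np.uint8);o[:a.shape[0],:400]=a;o[:b.shape[0],400:]=b
cv2.imwrite("pics/c5.png",cv2.resize(o,None,fx=.87,fy=.87))
```

```text
[[ 0 -1  3  0  2  0  0  1  1 -3  0  3  0  0  0  3  2  0  3  1 49 50 50 51]
 [52 53 50 47 44 47 47 45  8  9  8  6  6 10  9 46 45 45 46 42 51 50 51 51]
 [48 49 48 38 38 27 27 28 21  9 10  9  6  7 11 23 22 20 23 38 52 50 51 48]
 [51 48 50 35 38 23 36 35 36 38 36 37 38 35 36 36 35 36 22 36 50 66 68 49]
 [70 68 60 37 34 37 37 31 17 18 15 15 19 20 19 17 38 35 22 34 49 69 67 52]
 [59 62 56 39 35 40 36 32 19 20 17 18 18 16 16 16 35 34 23 35 50 61 63 51]
 [61 62 48 35 38 35 36 26 16 18 20 19 17 17 19 17 36 38 24 38 63 59 48 51]
 [61 61 50 37 36 37 37 29 17 16 19 37 37 38 35 34 38 34 21 37 60 60 51 50]
 [91 58 52 37 38 31 34 35 37 38 36 35 33 36 36 33 38 35 20 94 93 93 51 50]
 [91 91 50 45 45 46 47 44 34 10  6  7  9  5  9 45 46 45 43 90 93 82 40 41]
 [94 79 26 23 23 21 25 23 22  7  8  8  5  7  9 14 18 14 15 59 74 12 12 10]
 [58 58 10  9  5  8 10  7  9  6  9 10  8  4  6  8  9  7  8  8  8 10 15  9]]
```

View pics/c5.png

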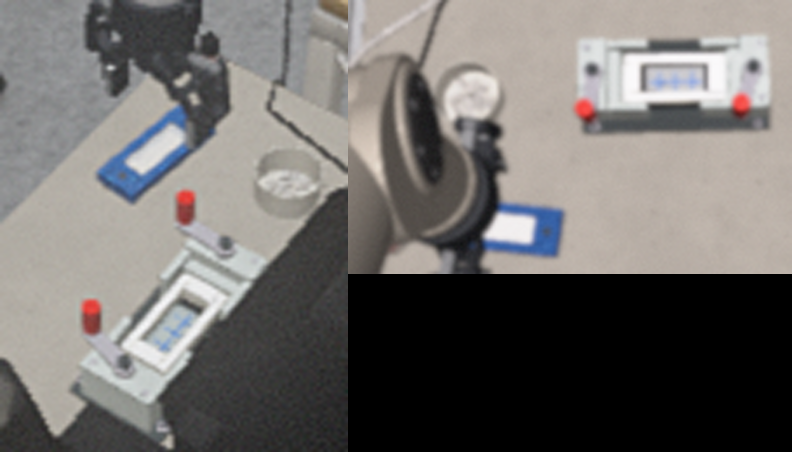

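The spacer sits flat with its top at 36 mm. Now I'll grip the cover.

>>> {"op": "servo_tool", "data": {
  "steps": [
    [0, 0, -0.06, 0, 0, 0, -1],
    [0, 0, -0.14, 0, 0, 0, -1],
    [0, 0, -0.22, 0, 0, 0, -1],
    [0, 0, -0.3, 0, 0, 0, -1],
    [0, 0, -0.36, 0, 0, 0, -1],
    [0, 0, -0.398, 0, 0, 0, -0.7],
    [0, 0, -0.398, 0, 0, 0, -0.4],
    [0, 0, -0.398, 0, 0, 0, -0.2]
  ],
  "grip_force": 30
}}

```text
t: 21.32
ee_pos: [466.9, 196.8, 0.5]
ee_rot: [[0.114, 0.993, -0.0], [0.993, -0.114, -0.0], [-0.001, -0.0, -1.0]]
ft_force: [-0.5, 0.7, -0.3]
gripper_width: 52.6
grasp_force: 0.0
```

>>> {"op": "servo_tool", "data": {
  "steps": [
    [0, 0, 0, 0, 0, 0, 0],
    [0, 0, 0, 0, 0, 0, 0.3],
    [0, 0, 0, 0, 0, 0, 1],
    [0, 0, 0, 0, 0, 0, 1],
    [0, 0, 0, 0, 0, 0, 1],
    [0, 0, 0, 0, 0, 0, 1],
    [0, 0, 0, 0, 0, 0, 1],
    [0, 0, 0, 0, 0, 0, 1]
  ],
  "grip_force": 30
}}

```text
t: 21.98
ee_pos: [467.3, 197.0, 1.1]
ee_rot: [[0.114, 0.994, 0.001], [0.994, -0.114, 0.0], [0.0, 0.001, -1.0]]
ft_force: [-1.0, -0.3, 4.0]
gripper_width: 43.2
grasp_force: 31.3
```

>>> {"op": "servo_tool", "data": {
  "steps": [
    [0, 0, 0.06, 0, 0, 0, 1],
    [0, 0, 0.16, 0, 0, 0, 1],
    [0, 0, 0.3, 0, 0, 0, 1],
    [0, -0.02, 0.45, 0, 0, 0, 1],
    [0, -0.1, 0.6, 0, 0, 0.01, 1],
    [0, -0.22, 0.75, 0, 0, 0.03, 1],
    [0, -0.4, 0.9, 0, 0, 0.045, 1],
    [0, -0.6, 1, 0, 0, 0.0575, 1]
  ]
}}

```text
t: 22.65
ee_pos: [467.5, 137.3, 102.7]
ee_rot: [[-0.01, 1.0, 0.002], [1.0, 0.01, 0.001], [0.001, 0.002, -1.0]]
ft_force: [0.9, -0.4, -2.3]
gripper_width: 43.3
grasp_force: 30.9
```

>>> {"op": "servo_tool", "data": {
  "steps": [
    [0.02, -0.15, 0.04, 0, 0, 0, 1],
    [0.04, -0.32, 0.1, 0, 0, 0, 1],
    [0.07, -0.49, 0.15, 0, 0, 0, 1],
    [0.1, -0.66, 0.2, 0, 0, 0, 1],
    [0.15, -0.8, 0.25, 0, 0, 0, 1],
    [0.22, -0.9, 0.28, 0, 0, 0, 1],
    [0.3, -0.97, 0.3, 0, 0, 0, 1],
    [0.4, -1, 0.3, 0, 0, 0, 1]
  ]
}}

```text
t: 23.32
ee_pos: [507.4, 35.8, 131.7]
ee_rot: [[-0.005, 1.0, 0.001], [1.0, 0.005, 0.001], [0.001, 0.001, -1.0]]
ft_force: [0.7, 0.8, -1.6]
gripper_width: 43.0
grasp_force: 30.8
```

>>> {"op": "servo_tool", "data": {
  "steps": [
    [0.15, 0, 0, 0, 0, 0, 1],
    [0.32, 0, 0, 0, 0, 0, 1],
    [0.5, 0, 0, 0, 0, 0, 1],
    [0.67, 0, 0, 0, 0, 0, 1],
    [0.81, 0, 0, 0, 0, 0, 1],
    [0.91, 0, 0, 0, 0, 0, 1],
    [0.936, 0, 0, 0, 0, 0, 1],
    [0.936, 0, 0, 0, 0, 0, 1]
  ]
}}

```text
t: 23.98
ee_pos: [600.9, 37.2, 130.4]
ee_rot: [[-0.007, 1.0, -0.001], [1.0, 0.007, -0.0], [-0.0, -0.001, -1.0]]
ft_force: [0.0, -0.3, -1.4]
gripper_width: 42.7
grasp_force: 30.9
```

```bash
python3 -c "
from h import *
endR(144,275)"
```

```text
157 257 [618.  -17.5 144. ] [143.5 147.8 144.3 145.3]
160 257 [611.3 -17.4 144. ] [142.7 143.7 144.1 143. ]
163 257 [604.6 -17.4 144. ] [143.8 144.5 143.9 142.8]
166 257 [597.9 -17.3 144. ] [145.7 144.8 143.8 142.2]
169 257 [591.3 -17.2 144. ] [142.  144.3 143.1 142.9]
172 257 [584.7 -17.2 144. ] [144.3 143.  144.8 143.6]
175 257 [578.1 -17.1 144. ] [143.7 139.9 143.9 140.3]
178 236 [571.9  27.  144. ] [144.]
[600.1  37.2 130.4] [-0.   0.7 -1.3]
```

Run:
```python
from h import *
p,d=vision.get_image("top")
S=cv2.cvtColor(p,cv2.COLOR_BGR2HSV)[...,1].astype(float)
for v in(160,164,168,172):
    l=S[v];i=next(u for u in range(250,270) if l[u]>=90>l[u+1]);u=i+(l[i]-90)/(l[i]-l[i+1]);print(v,l[250:264].astype(int),u,ray("top",(u,v),144)[0])
```

```text
160 [169 168 169 171 171 172 162 106  26  16  25  26  26  25] 257.2 [611.3 -16.8 144. ]
164 [167 144 111  96 121 156 162 112  42   3   1   4   4   4] 257.3142857142857 [602.4 -16.9 144. ]
168 [169 171 167 160 169 171 167 111  44  11   5   5   5   7] 257.3134328358209 [593.5 -16.9 144. ]
172 [169 172 169 168 172 173 164 102  36  10   1   3   5   5] 257.1818181818182 [584.7 -16.5 144. ]
```

>>> {"op": "servo_tool", "data": {
  "steps": [
    [0, -0.01, -0.09, 0, 0, 0, 1],
    [0, -0.022, -0.22, 0, 0, 0, 1],
    [0, -0.022, -0.36, 0, 0, 0, 1],
    [0, -0.022, -0.5, 0, 0, 0, 1],
    [0, -0.022, -0.63, 0, 0, 0, 1],
    [0, -0.022, -0.73, 0, 0, 0, 1],
    [0, -0.022, -0.77, 0, 0, 0, 1],
    [0, -0.022, -0.77, 0, 0, 0, 1]
  ]
}}

```text
t: 24.75
ee_pos: [599.6, 34.8, 52.4]
ee_rot: [[-0.006, 1.0, -0.002], [1.0, 0.006, -0.0], [-0.0, -0.002, -1.0]]
ft_force: [0.4, -0.7, -1.5]
gripper_width: 43.3
grasp_force: 30.9
```

Run:
```python
from h import *
np.set_printoptions(linewidth=220)
p,d=vision.get_image("top");W=cloud("top",d)
S=cv2.cvtColor(p,cv2.COLOR_BGR2HSV)[...,1].astype(float)
for v in(166,170,174,178,182):
    l=S[v];print(v,l[248:274].astype(int),W[v,248:274:2,2].astype(int))
    i=next((u for u in range(246,270) if l[u]>=90>l[u+1]),None)
    if i:
        u=i+(l[i]-90)/(l[i]-l[i+1]);print(u,ray("top",(u,v),67)[0])
x=bot.read_state();print(x["ee_pos"],x["ft_force"])
```

```text
166 [32 17 13 11 12 11 15 16 17 17 12  7  6  3  2  3  2  2  2  7  6  2  5 18 23 26] [188  46  45  46  46  47  52  52  53  56  55   2   0]
170 [142 160 169 170 168 170 177 167 168 140  73  26   6   2   3   2   3   3   2   4   4   1   5  15  24  25] [64 62 65 64 64 67 47 48 51 50 49 50  2]
257.74626865671644 [613.3 -18.7  67. ]
174 [ 33  87 143 168 161 148 141 154 163 145  84  33   7   4   7   9  12  20  12   8   5   3   2  12  22  24] [67 64 64 64 64 66 52 59 66 65 48 47  3]
257.9016393442623 [603.6 -18.9  67. ]
178 [ 32  82 135 168 165 155 159 166 167 146  86  34   9   5  13  15  14  13  11  11   5   4   2  10  21  24] [62 65 65 64 64 66 49 62 58 59 46 48  0]
257.93333333333334 [593.9 -18.9  67. ]
182 [126 151 167 169 169 169 173 172 168 145  85  29  11  11  15  15  14  11   6   1   2   3   1   8  20  26] [ 68  65 892  64  69  65  59  59  60  52  51  48   0]
257.9166666666667 [584.3 -18.8  67. ]
[600.3  34.7  53.3] [-0.8  0.4 -0.7]
```

>>> {"op": "servo_tool", "data": {
  "steps": [
    [0, -0.004, -0.02, 0, 0, 0, 1],
    [0, -0.008, -0.05, 0, 0, 0, 1],
    [0, -0.008, -0.08, 0, 0, 0, 1],
    [0, -0.008, -0.11, 0, 0, 0, 1],
    [0, -0.008, -0.135, 0, 0, 0, 1],
    [0, -0.008, -0.155, 0, 0, 0, 1],
    [0, -0.008, -0.173, 0, 0, 0, 1],
    [0, -0.008, -0.173, 0, 0, 0, 1]
  ]
}}

```text
t: 25.47
ee_pos: [600.4, 33.8, 37.2]
ee_rot: [[-0.006, 1.0, -0.001], [1.0, 0.006, 0.001], [0.001, -0.001, -1.0]]
ft_force: [-2.9, 0.5, 5.1]
gripper_width: 43.3
grasp_force: 31.5
```

>>> {"op": "servo_tool", "data": {
  "steps": [
    [0, 0, 0, 0, 0, 0, 0.0],
    [0, 0, 0, 0, 0, 0, -0.05],
    [0, 0, 0, 0, 0, 0, -0.1],
    [0, 0, 0, 0, 0, 0, -0.2],
    [0, 0, 0, 0, 0, 0, -0.3],
    [0, 0, 0, 0, 0, 0, -0.4],
    [0, 0, 0.03, 0, 0, 0, -0.5],
    [0, 0, 0.1, 0, 0, 0, -0.5]
  ]
}}

```text
t: 26.13
ee_pos: [599.8, 33.9, 46.0]
ee_rot: [[-0.006, 1.0, -0.002], [1.0, 0.006, -0.0], [-0.0, -0.002, -1.0]]
ft_force: [0.6, -0.1, -1.2]
gripper_width: 63.8
grasp_force: 0.0
```

>>> {"op": "servo_tool", "data": {
  "steps": [
    [0, 0, 0.1, 0, 0, 0, -0.5],
    [0, 0, 0.25, 0, 0, 0, -0.5],
    [0, 0, 0.4, 0, 0, 0, -0.5],
    [-0.05, 0, 0.55, 0, 0, 0, -0.5],
    [-0.15, 0.05, 0.7, 0, 0, 0, -0.5],
    [-0.3, 0.18, 0.8, 0, 0, 0, -0.5],
    [-0.4, 0.35, 0.8, 0, 0, 0, -0.5],
    [-0.43, 0.52, 0.8, 0, 0, 0, -0.5]
  ]
}}

```text
t: 26.8
ee_pos: [556.9, 85.9, 128.5]
ee_rot: [[-0.005, 1.0, 0.001], [1.0, 0.005, 0.002], [0.001, 0.001, -1.0]]
ft_force: [0.1, 0.1, -0.3]
gripper_width: 63.5
grasp_force: 0.0
```

Run:
```python
from h import *
np.set_printoptions(linewidth=220)
p,d=vision.get_image("top");W=cloud("top",d);s,d2=vision.get_image("side")
print(W[164:198:3,200:275:3,2].astype(int))
for v in(174,180):
  S=cv2.cvtColor(p,cv2.COLOR_BGR2HSV)[...,1];print(S[v,200:275])
a=up(s,(210,110,320,240),4);b=up(p,(180,150,290,220),4);o=np.zeros((520,880,3),np.uint8);o[:,:440]=a;o[:280,440:]=b
cv2.imwrite("pics/c6.png",cv2.resize(o,None,fx=.9,fy=.9))
print(bot.read_state()["ee_pos"])
```

```text
[[498 490 468 349 339 325 301   1   1   1   1   0  -1   1   0  -1   0   0   0   0  48  51  49  51   0]
 [491 487 351 341 335 302 301  46   6  10   7  12  10   8   7  45  46  45  45  45  52  51  52  50  -1]
 [352 346 337 335 323 301 288  49  52  49  53  49  51  51  51  52  51  53  51  49  51  51  51  50   1]
 [340 338 332 322 304 300 281  48  51  50  50  49  51  48  48  47  49  48  50  48  51  65  67  50   0]
 [331 324 318 303 300 288 270  48  46  45  45  49  45  49  45  46  48  50  51  52  50  67  68  50   2]
 [301 301 303 298 288 273  53  46  50  46  45  45  47  49  50  46  46  52  50  51  51  60  60  50   0]
 [303 299 292 285 274 261  52  46  48  48  47  47  48  47  47  46  46  50  50  51  59  60  51  50   1]
 [282 282 278 268 226  52  52  51  49  50  51  51  48  49  51  49  52  52  49  48  61  62  49  51   1]
 [267 262 258  38 214  41  39  39  39  39  34  39  36  38  39  37  34  34  24  92  92  92  50  51   1]
 [892 241 243 201 212  43  47  47  36   7   9   9   7   8   9  45  45  44  46  91  92  82  42  42   0]
 [239 242 236 204 204  24  23  23  22   8   9   6   8  10   9  15  14  15  15  59  73  13   9  11   0]
 [242 238   9 196   7  10   8  10  11   7   8   9   8   7   5   9   7   9   7   7   7  10  14   8   0]]
[ 33  32  33  30  29  21  18  14   8  16  16  18  20  17  20  27  28   9  26  74  43  25  14  12   9  10  10  10   9  10   9   9   9   9  10   7   7   8   7   8   7   6   6   7   7   7   6   8  12  40 104 160 169 163
 166 168 173 160  92  33   8   5   9   9  10  17  12  10   4   2   2  13  20  25  23]
[ 17  20  23  24  15  22  12  26  23  33  26  55  34  34  20  67 127 159 171 152  89  33   7   3   2   2   4   4   5   6   5   4   4   4   5   6   5   4   3   3   5   7   6   5   4   2   2   3   4  32  96 158 169 165
 162 165 166 160 112  47  12  10  13  16  14  15   8   5   2   2   2   9  19  25  24]
[557.4  89.8 127.6]
```

View pics/c6.png

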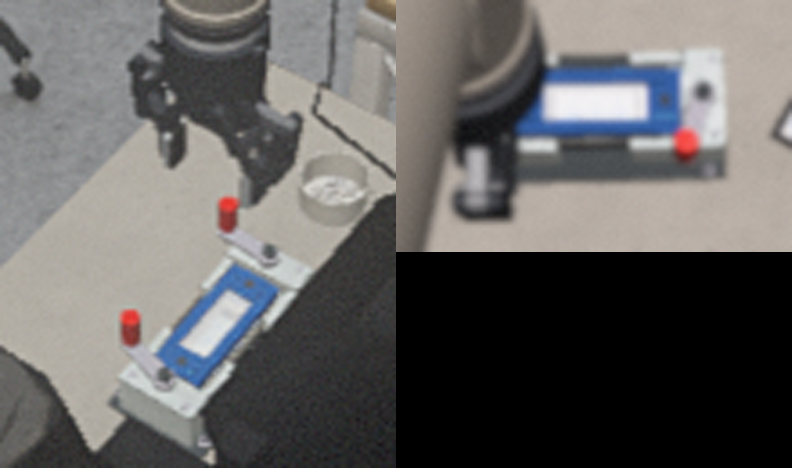

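The cover sits flat with its top at 50 mm. Next I'll take the left knob with a part-open gripper, keeping the tips above the pivot cap.

>>> {"op": "servo_tool", "data": {
  "steps": [
    [0, 0.1, 0, 0, 0, 0, 0.2],
    [0, 0.2, 0, 0, 0, 0, 0.2],
    [0, 0.26, 0, 0, 0, 0, 0.2],
    [0, 0.26, -0.1, 0, 0, 0, 0.2],
    [0, 0.26, -0.22, 0, 0, 0, 0.2],
    [0, 0.26, -0.34, 0, 0, 0, 0.2],
    [0, 0.26, -0.46, 0, 0, 0, 0.2],
    [0, 0.26, -0.525, 0, 0, 0, 0.2]
  ],
  "grip_force": 20
}}

```text
t: 27.57
ee_pos: [556.1, 110.9, 71.4]
ee_rot: [[-0.005, 1.0, -0.004], [1.0, 0.005, -0.002], [-0.002, -0.004, -1.0]]
ft_force: [-0.3, 0.4, -0.7]
gripper_width: 34.0
grasp_force: 0.0
```

>>> {"op": "servo_tool", "data": {
  "steps": [
    [0, 0, 0, 0, 0, 0, 0.3],
    [0, 0, 0, 0, 0, 0, 0.4],
    [0, 0, 0, 0, 0, 0, 0.5],
    [0, 0, 0, 0, 0, 0, 0.6],
    [0, 0, 0, 0, 0, 0, 1],
    [0, 0, 0, 0, 0, 0, 1],
    [0, 0, 0, 0, 0, 0, 1],
    [0, 0, 0, 0, 0, 0, 1]
  ],
  "grip_force": 20
}}

```text
t: 28.23
ee_pos: [558.5, 112.0, 74.7]
ee_rot: [[-0.006, 1.0, 0.002], [1.0, 0.006, 0.0], [0.0, 0.002, -1.0]]
ft_force: [1.3, -0.7, 2.7]
gripper_width: 15.0
grasp_force: 20.3
```

>>> {"op": "servo_tool", "data": {
  "steps": [
    [0.0, -0.044, 0, 0, 0, 0, 1],
    [0.003, -0.087, 0, 0, 0, 0, 1],
    [0.011, -0.131, 0, 0, 0, 0, 1],
    [0.024, -0.173, 0, 0, 0, 0, 1],
    [0.042, -0.213, 0, 0, 0, 0, 1],
    [0.063, -0.252, 0, 0, 0, 0, 1],
    [0.088, -0.288, 0, 0, 0, 0, 1],
    [0.117, -0.321, 0, 0, 0, 0, 1]
  ]
}}

```text
t: 28.9
ee_pos: [567.0, 78.9, 74.4]
ee_rot: [[-0.006, 1.0, -0.006], [1.0, 0.006, 0.0], [0.0, -0.006, -1.0]]
ft_force: [-5.3, 1.9, 11.6]
gripper_width: 14.9
grasp_force: 21.2
```

>>> {"op": "servo_tool", "data": {
  "steps": [
    [0.032, -0.03, 0, 0, 0, 0, 1],
    [0.067, -0.056, 0, 0, 0, 0, 1],
    [0.111, -0.082, 0, 0, 0, 0, 1],
    [0.158, -0.103, 0, 0, 0, 0, 1],
    [0.208, -0.117, 0, 0, 0, 0, 1],
    [0.258, -0.126, 0, 0, 0, 0, 1],
    [0.302, -0.128, 0, 0, 0, 0, 1],
    [0.325, -0.128, 0, 0, 0, 0, 1]
  ]
}}

```text
t: 29.57
ee_pos: [598.3, 58.6, 73.8]
ee_rot: [[-0.002, 1.0, -0.008], [1.0, 0.002, -0.009], [-0.009, -0.008, -1.0]]
ft_force: [-5.4, -9.5, 9.6]
gripper_width: 14.8
grasp_force: 21.5
```

Run:
```python
from h import *
np.set_printoptions(linewidth=220)
p,d=vision.get_image("top");s,d2=vision.get_image("side")
x=bot.read_state();print(x["ee_pos"],x["ft_force"],x["wrist_torque"],x["joint_positions"])
a=up(s,(210,110,320,240),4);b=up(p,(180,150,290,220),4);o=np.zeros((520,880,3),np.uint8);o[:,:440]=a;o[:280,440:]=b
cv2.imwrite("pics/c7.png",cv2.resize(o,None,fx=.9,fy=.9))
```

```text
[598.8  58.5  73.8] [-6.  -8.8  7.9] [-1.8  1.2  0.3] [-34.8  31.5  33.4 103.9 -20.9  51.4   8.2]
```

View pics/c7.png

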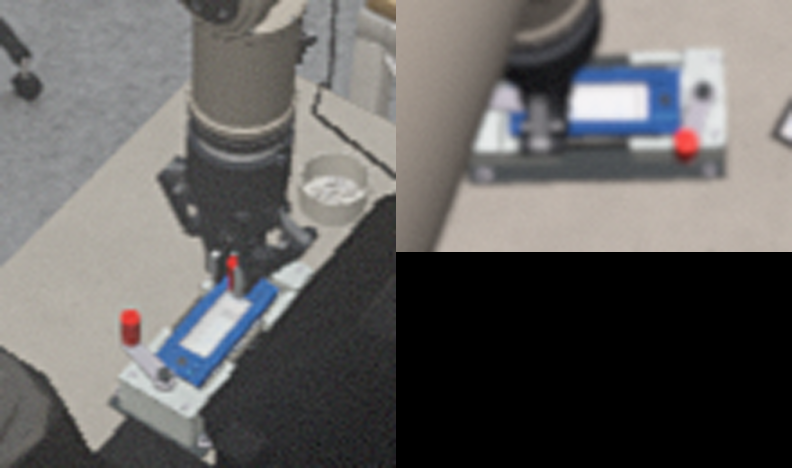

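The left bar is nearly shut, with the knob near holder (0, +30) between the fingers, but the grip is loading the arm sideways. I'll loosen it and then push the knob to its stop with the −x finger.

>>> {"op": "servo_tool", "data": {
  "steps": [
    [0, 0, 0, 0, 0, 0, 0.6],
    [0, 0, 0, 0, 0, 0, 0.5],
    [0, 0, 0, 0, 0, 0, 0.45],
    [0, 0, 0, 0, 0, 0, 0.45],
    [0, 0, 0, 0, 0, 0, 0.45],
    [0, 0, 0, 0, 0, 0, 0.45],
    [0, 0, 0, 0, 0, 0, 0.45],
    [0, 0, 0, 0, 0, 0, 0.45]
  ]
}}

```text
t: 30.33
ee_pos: [601.8, 67.2, 74.0]
ee_rot: [[-0.007, 1.0, 0.0], [1.0, 0.007, -0.0], [-0.0, 0.0, -1.0]]
ft_force: [-0.1, -0.5, 0.1]
gripper_width: 23.6
grasp_force: 0.0
```

>>> {"op": "servo_tool", "data": {
  "steps": [
    [0.01, 0, 0, 0, 0, 0, 0.45],
    [0.02, 0, 0, 0, 0, 0, 0.45],
    [0.03, 0, 0, 0, 0, 0, 0.45],
    [0.04, 0, 0, 0, 0, 0, 0.45],
    [0.05, 0, 0, 0, 0, 0, 0.45],
    [0.06, 0, 0, 0, 0, 0, 0.45],
    [0.06, 0, 0, 0, 0, 0, 0.45],
    [0.06, 0, 0, 0, 0, 0, 0.45]
  ]
}}

```text
t: 31.0
ee_pos: [605.2, 66.7, 73.8]
ee_rot: [[-0.006, 1.0, -0.006], [1.0, 0.006, 0.0], [0.0, -0.006, -1.0]]
ft_force: [-7.6, -0.1, 5.9]
gripper_width: 23.6
grasp_force: 3.5
```

The left bar is at its stop: 7.6 N, with the knob at x ≈ 601. Now the right knob.

>>> {"op": "servo_tool", "data": {
  "steps": [
    [-0.03, 0, 0, 0, 0, 0, 0.45],
    [-0.055, 0, 0.02, 0, 0, 0, 0.45],
    [-0.055, 0, 0.12, 0, 0, 0, 0.4],
    [-0.055, 0, 0.24, 0, 0, 0, 0.3],
    [-0.055, 0, 0.36, 0, 0, 0, 0.2],
    [-0.055, 0, 0.46, 0, 0, 0, 0.2],
    [-0.055, 0, 0.5, 0, 0, 0, 0.2],
    [-0.055, 0, 0.5, 0, 0, 0, 0.2]
  ]
}}

```text
t: 31.67
ee_pos: [603.7, 67.2, 126.1]
ee_rot: [[-0.006, 1.0, 0.004], [1.0, 0.006, 0.001], [0.001, 0.004, -1.0]]
ft_force: [0.1, -0.2, -0.6]
gripper_width: 34.4
grasp_force: 0.0
```

>>> {"op": "servo_tool", "data": {
  "steps": [
    [-0.05, -0.11, 0, 0, 0, 0, 0.2],
    [-0.1, -0.23, 0, 0, 0, 0, 0.2],
    [-0.16, -0.36, 0, 0, 0, 0, 0.2],
    [-0.22, -0.5, 0, 0, 0, 0, 0.2],
    [-0.29, -0.64, 0, 0, 0, 0, 0.2],
    [-0.35, -0.77, 0, 0, 0, 0, 0.2],
    [-0.4, -0.87, 0, 0, 0, 0, 0.2],
    [-0.415, -0.9, 0, 0, 0, 0, 0.2]
  ]
}}

```text
t: 32.33
ee_pos: [559.4, -26.1, 124.1]
ee_rot: [[-0.003, 1.0, -0.001], [1.0, 0.003, -0.001], [-0.001, -0.001, -1.0]]
ft_force: [0.2, -0.4, 0.6]
gripper_width: 34.1
grasp_force: 0.0
```

>>> {"op": "servo_tool", "data": {
  "steps": [
    [0, 0, -0.04, 0, 0, 0, 0.2],
    [0, 0, -0.13, 0, 0, 0, 0.2],
    [0, 0, -0.23, 0, 0, 0, 0.2],
    [0, 0, -0.33, 0, 0, 0, 0.2],
    [0, 0, -0.42, 0, 0, 0, 0.2],
    [0, 0, -0.48, 0, 0, 0, 0.2],
    [0, 0, -0.5, 0, 0, 0, 0.2],
    [0, 0, -0.5, 0, 0, 0, 0.2]
  ]
}}

```text
t: 33.0
ee_pos: [560.4, -22.9, 73.1]
ee_rot: [[-0.007, 1.0, -0.001], [1.0, 0.007, -0.0], [-0.0, -0.001, -1.0]]
ft_force: [-0.5, 0.5, -0.2]
gripper_width: 34.0
grasp_force: 0.0
```

>>> {"op": "servo_tool", "data": {
  "steps": [
    [0, 0, 0, 0, 0, 0, 0.3],
    [0, 0, 0, 0, 0, 0, 0.4],
    [0, 0, 0, 0, 0, 0, 0.5],
    [0, 0, 0, 0, 0, 0, 0.6],
    [0, 0, 0, 0, 0, 0, 1],
    [0, 0, 0, 0, 0, 0, 1],
    [0, 0, 0, 0, 0, 0, 1],
    [0, 0, 0, 0, 0, 0, 1]
  ],
  "grip_force": 20
}}

```text
t: 33.67
ee_pos: [562.2, -23.1, 74.7]
ee_rot: [[-0.006, 1.0, 0.003], [1.0, 0.006, -0.0], [-0.0, 0.003, -1.0]]
ft_force: [3.1, 0.1, 0.4]
gripper_width: 14.6
grasp_force: 20.3
```

>>> {"op": "servo_tool", "data": {
  "steps": [
    [0.021, 0.054, 0, 0, 0, 0, 1],
    [0.05, 0.106, 0, 0, 0, 0, 1],
    [0.085, 0.153, 0, 0, 0, 0, 1],
    [0.126, 0.194, 0, 0, 0, 0, 1],
    [0.173, 0.229, 0, 0, 0, 0, 1],
    [0.218, 0.254, 0, 0, 0, 0, 1],
    [0.265, 0.274, 0, 0, 0, 0, 1],
    [0.308, 0.286, 0, 0, 0, 0, 1]
  ]
}}

```text
t: 34.33
ee_pos: [586.8, 10.6, 74.0]
ee_rot: [[-0.007, 1.0, -0.012], [1.0, 0.007, 0.008], [0.008, -0.012, -1.0]]
ft_force: [-10.5, 10.3, 16.0]
gripper_width: 14.9
grasp_force: 22.1
```

>>> {"op": "servo_tool", "data": {
  "steps": [
    [0.043, 0.008, 0, 0, 0, 0, 1],
    [0.094, 0.011, 0, 0, 0, 0, 1],
    [0.114, 0.011, 0, 0, 0, 0, 1],
    [0.114, 0.011, 0, 0, 0, 0, 0.6],
    [0.114, 0.011, 0, 0, 0, 0, 0.5],
    [0.114, 0.011, 0, 0, 0, 0, 0.45],
    [0.114, 0.011, 0, 0, 0, 0, 0.45],
    [0.114, 0.011, 0, 0, 0, 0, 0.45]
  ]
}}

```text
t: 35.0
ee_pos: [602.7, 6.2, 73.8]
ee_rot: [[-0.006, 1.0, -0.001], [1.0, 0.006, -0.0], [-0.0, -0.001, -1.0]]
ft_force: [0.3, -0.2, 0.1]
gripper_width: 23.5
grasp_force: 0.0
```

>>> {"op": "servo_tool", "data": {
  "steps": [
    [0.01, 0, 0, 0, 0, 0, 0.45],
    [0.02, 0, 0, 0, 0, 0, 0.45],
    [0.03, 0, 0, 0, 0, 0, 0.45],
    [0.04, 0, 0, 0, 0, 0, 0.45],
    [0.05, 0, 0, 0, 0, 0, 0.45],
    [0.06, 0, 0, 0, 0, 0, 0.45],
    [0.06, 0, 0, 0, 0, 0, 0.45],
    [0.06, 0, 0, 0, 0, 0, 0.45]
  ]
}}

```text
t: 35.67
ee_pos: [606.1, 6.8, 73.7]
ee_rot: [[-0.006, 1.0, -0.007], [1.0, 0.006, 0.001], [0.001, -0.007, -1.0]]
ft_force: [-6.5, 0.9, 5.1]
gripper_width: 23.5
grasp_force: 3.7
```

Both bars are at their stops. I'll back off, lift straight up, withdraw and inspect.

>>> {"op": "servo_tool", "data": {
  "steps": [
    [-0.03, 0, 0, 0, 0, 0, 0.45],
    [-0.06, 0, 0, 0, 0, 0, 0.45],
    [-0.06, 0, 0.1, 0, 0, 0, 0.4],
    [-0.06, 0, 0.25, 0, 0, 0, 0.3],
    [-0.06, 0, 0.4, 0, 0, 0, 0.2],
    [-0.06, 0, 0.55, 0, 0, 0, 0.2],
    [-0.06, 0, 0.7, 0, 0, 0, 0.2],
    [-0.1, 0, 0.8, 0, 0, 0, 0.2]
  ]
}}

```text
t: 36.33
ee_pos: [601.1, 6.6, 156.6]
ee_rot: [[-0.006, 1.0, 0.005], [1.0, 0.006, -0.0], [-0.0, 0.005, -1.0]]
ft_force: [1.0, 0.0, 0.4]
gripper_width: 33.9
grasp_force: 0.0
```

>>> {"op": "servo_tool", "data": {
  "steps": [
    [-0.12, 0.12, 0, 0, 0, 0, 0],
    [-0.25, 0.25, 0, 0, 0, 0, 0],
    [-0.37, 0.37, 0, 0, 0, 0, 0],
    [-0.5, 0.5, 0, 0, 0, 0, 0],
    [-0.62, 0.62, 0, 0, 0, 0, 0],
    [-0.75, 0.75, 0, 0, 0, 0, 0],
    [-0.87, 0.87, 0, 0, 0, 0, 0],
    [-1, 1, 0, 0, 0, 0, 0]
  ]
}}

```text
t: 37.0
ee_pos: [498.7, 107.1, 154.6]
ee_rot: [[-0.006, 1.0, 0.001], [1.0, 0.006, 0.0], [0.0, 0.001, -1.0]]
ft_force: [0.9, 0.7, -0.5]
gripper_width: 42.8
grasp_force: 0.0
```

>>> {"op": "servo_tool", "data": {
  "steps": [
    [0, 0.12, 0, 0, 0, 0, 0],
    [0, 0.25, 0, 0, 0, 0, 0],
    [0, 0.37, 0, 0, 0, 0, 0],
    [0, 0.5, 0, 0, 0, 0, 0],
    [0, 0.62, 0, 0, 0, 0, 0],
    [0, 0.75, 0, 0, 0, 0, 0],
    [0, 0.87, 0, 0, 0, 0, 0],
    [0, 1, 0, 0, 0, 0, 0]
  ]
}}

```text
t: 37.67
ee_pos: [499.2, 207.8, 153.9]
ee_rot: [[-0.006, 1.0, 0.0], [1.0, 0.006, -0.0], [-0.0, 0.0, -1.0]]
ft_force: [0.2, -0.1, 1.5]
gripper_width: 42.7
grasp_force: 0.0
```

Run:
```python
from h import *
p,d=vision.get_image("top");s,d2=vision.get_image("side")
for n,q,bs in(("top",p,[(205,170,228,200),(232,170,256,200)]),("side",s,[])):
  for b in bs:
    a=up(q,b).astype(int);m=(a[...,2]-a[...,1]>90);c=px(big(m),b);print(n,ray(n,(c.min(0)+c.max(0))/2,85))
a=up(s,(210,110,320,240),4);b=up(p,(110,145,290,260),2.4);o=np.zeros((520,880,3),np.uint8);o[:,:440]=a;o[:b.shape[0],440:440+b.shape[1]]=b
cv2.imwrite("pics/c8.png",cv2.resize(o,None,fx=.9,fy=.9))
print(bot.read_state()["ee_pos"])
```

```text
top [[601.4  67.3  85. ]]
top [[601.6   6.6  85. ]]
[498.9 210.  153.8]
```

View pics/c8.png

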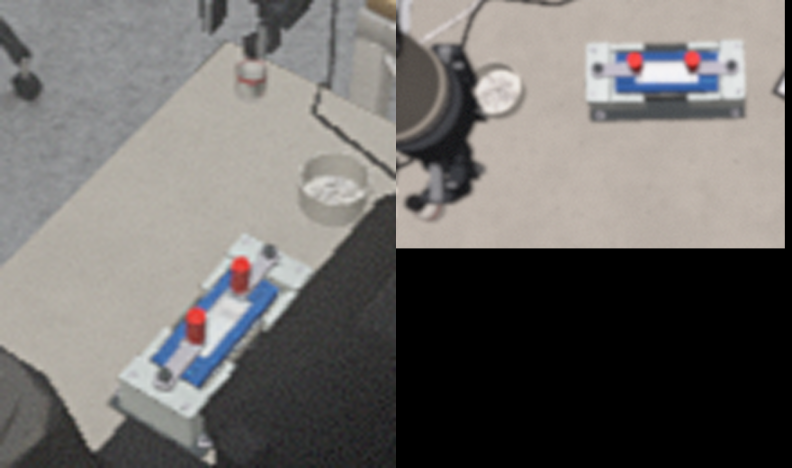

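Both bars lie lengthwise over the cover. The knobs are at (601.4, 67.3) and (601.6, 6.6), which are the shut positions, and nothing is touching the work. Handing in.

```bash
python3 -c "
from cell import workorder
print(workorder.hand_in())"
```

```text
the job is handed in; nothing more can be done
None
```

The chip holder is assembled and handed in: carrier, spacer and cover lie flat in order, both keeper bars are at their stops, and nothing else was moved; it took about 38 s of the 72 s allowed.

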